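# Restock the latched oil-tin bay

## Robot

A 6-joint arm with a two-finger parallel gripper is mounted at the origin on the work surface. World frame = base frame: x ahead of the robot, y to its left, z up, the work surface at z = 0. Lengths are in mm, angles in rad, forces in N, time in s.
With the tool pointing down it reaches from about 350 to 725 mm from the base axis. Payload 6 kg.
Tool frame: the origin (TCP) lies at the very end of the fingers, on their centre line; the grasp point (between the pads) lies 19 mm behind it; z points along the fingers, y is the direction in which the jaws open and shut (so a half turn about z gives the same grasp; the last joint's range is limited). The gripper opens to 85 mm and grips with 20 to 120 N. Pads are 22 mm wide; open, the fingers measure 114 mm over their backs; the gripper's body (76 mm by 85 mm) begins 54 mm behind the grasp point. The pads swing forward as they close: fully open they stand 13 mm farther back than shut.
Start: joints at [0.334, 0.04, 0.085, 0, -1.615, -0.334], TCP at [599.978, 0.018, 231.261] pointing down, gripper open.
Joint ranges: [-2.56, 2.56], [-1.29, 2.01], [-1.08, 1.49], [-3.29, 1.98], [-2.81, -0.18], [-2.99, 2.99]. Speed limits (rad/s): [2.57, 2.57, 3.01, 3.14, 3.14, 3.14].

## Interface

Orientations are given as a rotation vector (axis times angle).
In Python, from station import * gives the robot as it stands.
- The arm moves only by the tool play_rows, never from a script. Its argument "rows" is one flat list of numbers, 7 for each row, row after row: the shift along the tool's x, y, z in m, then the turn, a rotation vector about the tool's x, y, z in degrees, then the finger opening in m, from 0 to 0.0854. In form: [x, y, z, wx, wy, wz, jaw, x, y, z, wx, wy, wz, jaw, ...]. A call has exactly 5 rows; each row shifts and turns the pose as measured when the row begins, along the tool's axes as they then stand; what a row does not reach is not made up. A row lasts 1/10 s, in which the tool goes at most 50 mm and 8.59 degrees, less where a joint would pass 70% of its speed; a pose out of reach is approached as far as the arm can. A call with a gripper value outside its range is refused whole. The fingers move at their own pace and stop on an object; "grip_force" is the grip in N (left out, the last holds). Time passes only in rows, so rows that do not move let the fingers close, or fill a call up. It gives the time, the measured TCP pose, the force and the opening at its end, in the units of the state.
- get_obs(): the state, without advancing time (a new reading comes with each control period).
- read_camera(name): name is "scene" or "side" or "wrist"; returns a dict with "pixels" (384x512x3 uint8, red, green, blue), "fx", "fy", "cx", "cy" (pixels), "dist" ([k1, k2, p1, p2, k3] as OpenCV has them; the pictures are not rectified), "R" (3x3) and "t" (3): a world point X has camera coordinates R X + t. Camera axes: x right, y down, z forward; pixel columns grow to the right and rows downward; lengths in mm; the calibration is good to about 2 mm. A picture is of the moment at which its call begins. There is no depth.
- sign_off(): hands the job in, once; it reports no verdict.
The state is a dict: "time_s": time; "joint_pos": joint angles; "joint_vel": joint speeds; "joint_efforts": joint torques, N m; "ee_pos": TCP position; "ee_rot": TCP orientation; "wrist_force": force on the tool from outside, world axes, zero at the start; "moment": the same for the moment, N m; "finger_gap": finger opening in mm.
Only numpy, scipy, OpenCV 4.12 (cv2) and the standard library are available. Lean on these libraries where they do the work, as an engineer would, in place of code of your own. Each camera call takes 0.05 s, during which the arm holds its last target.

## Task

First take every injector left lying in the fenced bay and lay it in the black parts tray. Then open the gate and slide every tall oil tin across the bench into the bay by pushing it low down, keeping it standing: never topple it or lift it off the bench. Finally swing the gate shut until its sprung tongue rides over the pin and snaps in, and leave the other things on the bench where they are.

Things in the scene. Friction and masses are not known exactly. Their poses are not given: they have to be found in the camera images.
- bay: Fixed pen of grey steel walls 50 mm high, 6 mm thick, no roof and no floor (tins slide in with no step). Origin: on the bench at its centre. In its frame: side walls' inner faces at x = -114 and +114 mm, back wall's at y = +95 mm, open mouth at y = -95 mm looking along its -y (world -y within 0.2 rad).
- gate (a joint): Gate angle, rad: 0 shut, growing as it swings outward to 1.9; at 1.57 it points along the bay's -y. Starts ajar at 0.35 to 0.8 and stays where left (friction 0.1 N m). Aluminium panel 6 to 212 mm from the hinge, 8 mm thick with the hinge axis in its mid-plane, 5 to 50 mm above the bench; shut, it runs from the hinge along the bay's -x. Push it from either face, fingers reaching down beside it.
- tongue (a joint): Sprung brass latch tongue in the gate's free end, m: 0 out, 0.014 pushed in. It reaches 230 mm from the hinge; its sloped side faces into the bay. As the gate shuts, the slope meets the strike pin at about 0.13 rad, is pushed in about 9 mm and springs out behind the pin at about 0.015 rad; 3 to 7 N at the gate's end. Latched: gate below 0.03 rad, tongue below 0.003.
- gate_hinge (a point): Point on the gate's vertical hinge axis, 27 mm above the bench; at bay x = +113, y = -95 mm.
- strike (a point): Top of the fixed vertical steel strike pin, 6 mm in radius and 50 mm high, at bay x = -114, y = -110 mm.
- gate_end (a point): Middle of the gate panel's free end, 212 mm from the hinge, 27 mm above the bench.
- tray: Fixed shallow black plastic parts tray, 250 mm (its x) by 170 mm (its y), walls 20 mm high and 4 mm thick, inner floor about 4 mm above the bench, open on top, empty. Origin: centre of its underside; z up. On the robot's right.
- tin_a: Oil tin A; closed one-litre metal oil tin with a flat lid, no neck or handle: a cylinder 86 mm in diameter (too wide to grip), 190 mm tall, 0.4 to 0.75 kg, standing loose on the bench. Friction 0.5 to 0.7: topples if pushed above about 55 mm. Origin: centre of its underside; z up its axis. Two or three of the three tins are present; an absent one reads None from the start.
- tin_b: Oil tin B; closed one-litre metal oil tin with a flat lid, no neck or handle: a cylinder 86 mm in diameter (too wide to grip), 190 mm tall, 0.4 to 0.75 kg, standing loose on the bench. Friction 0.5 to 0.7: topples if pushed above about 55 mm. Origin: centre of its underside; z up its axis. Two or three of the three tins are present; an absent one reads None from the start.
- tin_c: Oil tin C; closed one-litre metal oil tin with a flat lid, no neck or handle: a cylinder 86 mm in diameter (too wide to grip), 190 mm tall, 0.4 to 0.75 kg, standing loose on the bench. Friction 0.5 to 0.7: topples if pushed above about 55 mm. Origin: centre of its underside; z up its axis. Two or three of the three tins are present; an absent one reads None from the start.
- injector_a: Injector A; metal fuel injector lying on its side, 158 mm long: a square steel middle 66 x 26 x 26 mm to grip it by, a 20 to 22 mm round shank at either end, 0.22 kg. Origin: centre of the underside of the square middle; x along its length, z up. Starts on the bench inside the bay. One or two of the two are present; an absent one reads None from the start.
- injector_b: Injector B; metal fuel injector lying on its side, 158 mm long: a square steel middle 66 x 26 x 26 mm to grip it by, a 20 to 22 mm round shank at either end, 0.22 kg. Origin: centre of the underside of the square middle; x along its length, z up. Starts on the bench inside the bay. One or two of the two are present; an absent one reads None from the start.
- squeeze: Bystander: small white squeeze bottle with a red cap, 42 mm in diameter, 130 mm tall. Leave alone. Origin: centre of its underside.
- piston: Bystander: engine piston, 80 mm in diameter, 70 mm tall, standing. Leave alone. Origin: centre of its underside.
- vblock: Bystander: steel V-block 70 by 45 mm, 47 mm high. Leave alone. Origin: centre of its underside.
- wrench: Bystander: flat wrench, 170 mm long, lying on the bench. Leave alone.
- driver: Bystander: screwdriver, 180 mm long, lying on the bench. Leave alone.
- jar: Bystander: amber jar with a black cap, 60 mm in diameter, 60 mm tall. Leave alone. Origin: centre of its underside.
- sleeve: Bystander: steel cylinder sleeve, 84 mm in diameter, 60 mm tall. Leave alone. Origin: centre of its underside.
Not all that is in view belongs to the job. Leave any pink look-alike of the injector_b alone. Leave any red look-alike of the tin_c alone.

How it is judged (in metres and radians):
On the way, in this order (a step that is already met when the one before it is completed fails the run):
1. every injector lies in the tray (x of injector_a in the frame of tray between -0.115 and 0.115 m and y of injector_a in the frame of tray between -0.078 and 0.078 m and z of each of injector_a, injector_b in the frame of tray below 0.045 m and linear speed of each of injector_a, injector_b below 0.05 m/s and x of injector_b in the frame of tray between -0.115 and 0.115 m and y of injector_b in the frame of tray between -0.078 and 0.078 m), for 0.2 s.
2. every tin stands in the bay (x of tin_a in the frame of bay between -0.085 and 0.085 m and y of tin_a in the frame of bay between -0.062 and 0.075 m and angle between each of tin_a, tin_b, tin_c's own z axis and vertical below 0.12 rad and x of tin_b in the frame of bay between -0.085 and 0.085 m and y of tin_b in the frame of bay between -0.062 and 0.075 m and x of tin_c in the frame of bay between -0.085 and 0.085 m and y of tin_c in the frame of bay between -0.062 and 0.075 m), for 0.2 s.
3. the gate is shut and its tongue has snapped in behind the pin (value of joint gate below 0.03 rad and value of joint tongue below 0.003 m), for 0.3 s.
At the end, for the whole second after the job is handed in: Every tin stands upright (within 0.2 rad) inside the bay, the gate is latched (angle below 0.03 rad, tongue out to within 3 mm), every injector lies in the tray (its middle within the tray's walls and less than 45 mm up), and all are at rest (all of step 1 and all of step 2 and all of step 3 and linear speed of each of tin_a, tin_b, tin_c below 0.03 m/s); the robot touches nothing.
It fails at once if a tin is toppled (leans over 0.5 rad) (angle between any of tin_a, tin_b, tin_c's own z axis and vertical above 0.5 rad).
It fails at once if a tin is lifted off the bench (over 25 mm) (height (world z) of any of tin_a, tin_b, tin_c above 0.025 m).
It fails at once if a bystander is disturbed (moved over 50 mm) (distance of any of squeeze, piston, vblock, wrench, driver, jar, sleeve from where it was at the start of the episode above 0.05 m).
Of tin_a, tin_b, tin_c only 2 to 3 are there at a start; the rules pass over those that are not, and their reading is None.
Of injector_a, injector_b only 1 to 2 are there at a start; the rules pass over those that are not, and their reading is None.
At some moment in a run one of injector_a, injector_b may be knocked a few centimetres aside while the robot is not near it.
Once in a run the grip may slacken for a moment while it holds something.
It also fails if it takes over 210 s, if anything falls off the work surface, if the arm or the gripper's body presses on something with over 40 N, if the wrist force passes 120 N, or if a joint passes its speed limit or range.

## Working session

There is one attempt and no reset: what is moved stays moved. The work goes in short steps, Python scripts to look and compute and a tool call to move; the robot and the scene stay as the last step left them, time stands still between calls to the robot, and variables do not carry over. Pictures are saved under pics/ and viewed, and the job is handed in when it is done.

Besides the shell and the picture viewer there is one more tool, called after "Call:" by a JSON object that holds its "method" and its "body", one argument or row to a line. play_rows: Moves the arm, as the interface text tells. Its arguments: {"type":"object","properties":{"rows":{"type":"array"},"grip_force":{"type":"number"}},"required":["rows"]}

```bash
ls; mkdir -p pics
python3 - <<'E'
from station import *
import cv2
o=get_obs()
for k,v in o.items(): print(k,v)
for n in ["scene","side","wrist"]:
    c=read_camera(n); cv2.imwrite(f"pics/{n}0.png",c["pixels"][:,:,::-1]); print(n,c["fx"],c["fy"],c["cx"],c["cy"],c["dist"],c["R"],c["t"])
E
```

```text
pics
time_s 0.0
joint_pos [ 3.33702846e-01  4.08230291e-02  8.37804787e-02 -4.52109579e-04
 -1.61550932e+00 -3.33702992e-01]
joint_vel [-7.82630824e-05  7.16598661e-04  8.07136570e-04 -1.03169143e-03
 -1.69880846e-03  2.71121438e-04]
joint_efforts [-7.27207535e-04 -3.68200672e+01  3.47413230e+01  6.93227157e+00
 -5.48646509e-03 -9.47124363e-06]
ee_pos [5.99661643e+02 7.63490140e-02 2.30258091e+02]
ee_rot [ 2.22048547e+00 -2.22044180e+00 -1.84119379e-03]
wrist_force [-0.33722765  0.32099809  0.35261231]
moment [-0.00020669  0.01136687  0.01344523]
finger_gap 85.4354924244195
scene 420.62855354876467 420.62855354876467 253.73184343629043 194.36768589883243 [0.02131451 0.         0.         0.         0.        ] [[ 0.4685075   0.88345789  0.00169638]
 [ 0.5670824  -0.29925659 -0.76737412]
 [-0.67743507  0.36048252 -0.64119738]] [-266.9870698  -278.06361078 1670.16217014]
side 365.3999342746672 365.3999342746672 247.11596408342538 193.41904883000296 [-0.09129571  0.          0.          0.          0.        ] [[ 0.92541921 -0.3788193  -0.00975838]
 [-0.29776972 -0.71101324 -0.63701912]
 [ 0.2343768   0.59241548 -0.77078623]] [-483.01692926  177.92707815 1242.34856443]
wrist 280.1100133940111 280.1100133940111 257.17550354897537 194.07232207770915 [-0.05971515  0.          0.          0.          0.        ] [[-9.99998724e-01 -7.58347143e-04  1.40602261e-03]
 [-3.63604346e-04  9.65088921e-01  2.61922207e-01]
 [-1.55556480e-03  2.61921362e-01 -9.65087965e-01]] [599.23646265 -34.72220014 377.4356136 ]
```

View pics/scene0.png

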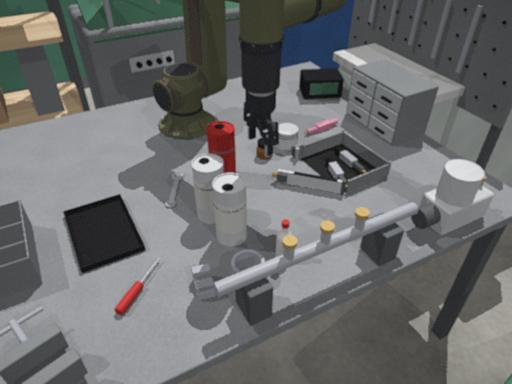

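View pics/side0.png

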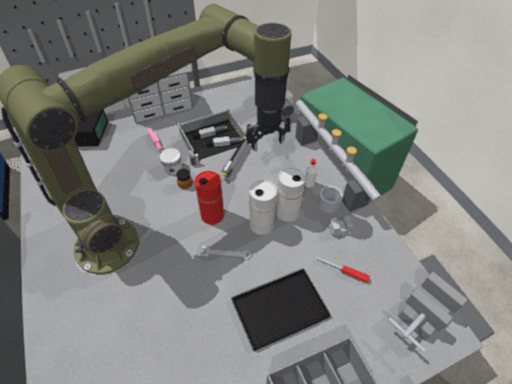

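View pics/wrist0.png

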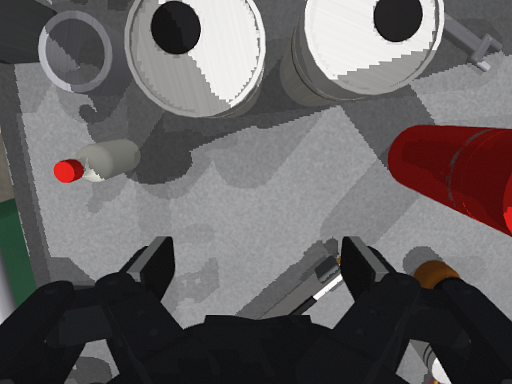

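Two white tins and a red look-alike tin; the bay holds what looks like two injectors (side ≈ (210,131) and (226,142)), with a pink look-alike outside at side (155,140). I'll enlarge to confirm.

```bash
cat > h.py <<'E'
from station import *
import cv2, numpy as np
from scipy.spatial.transform import Rotation as Ro
def K(c): return np.array([[c["fx"],0,c["cx"]],[0,c["fy"],c["cy"]],[0,0,1.]])
def proj(c,X):
    X=np.atleast_2d(np.array(X,float)); R=np.array(c["R"]);t=np.array(c["t"])
    return cv2.projectPoints(X,cv2.Rodrigues(R)[0],t,K(c),np.array(c["dist"]))[0][:,0]
def ray(c,p):
    u=cv2.undistortPoints(np.array(p,float).reshape(-1,1,2),K(c),np.array(c["dist"]))[:,0]
    d=np.c_[u,np.ones(len(u))]; R=np.array(c["R"]);t=np.array(c["t"])
    return -R.T@t, d@R
def onz(c,p,z):
    o,d=ray(c,p); return o+d*((z-o[2])/d[:,2])[:,None]
def tri(c1,p1,c2,p2):
    o1,d1=ray(c1,[p1]);o2,d2=ray(c2,[p2]);d1=d1[0]/np.linalg.norm(d1);d2=d2[0]/np.linalg.norm(d2)
    s=np.linalg.lstsq(np.c_[d1,-d2],o2-o1,rcond=None)[0]
    a=o1+s[0]*d1;b=o2+s[1]*d2
    return (a+b)/2,np.linalg.norm(a-b)
def crop(c,x0,y0,x1,y1,s,name):
    im=np.ascontiguousarray(c["pixels"][y0:y1,x0:x1,::-1]); im=cv2.resize(im,None,fx=s,fy=s,interpolation=cv2.INTER_CUBIC)
    for x in range((x0+9)//10*10,x1,10):
        cv2.line(im,((x-x0)*s,0),((x-x0)*s,4),(0,255,255),1)
        if x%20==0: cv2.putText(im,str(x),((x-x0)*s,14),0,.35,(0,255,255),1)
    for y in range((y0+9)//10*10,y1,10):
        cv2.line(im,(0,(y-y0)*s),(4,(y-y0)*s),(0,255,255),1)
        if y%20==0: cv2.putText(im,str(y),(5,(y-y0)*s+4),0,.35,(0,255,255),1)
    cv2.imwrite("pics/"+name+".png",im)
E
python3 - <<'E'
from h import *
c=read_camera("scene"); crop(c,262,110,402,210,5,"s1")
c=read_camera("side"); crop(c,140,100,280,200,5,"d1")
E
```

```text
(no output)
```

View pics/s1.png

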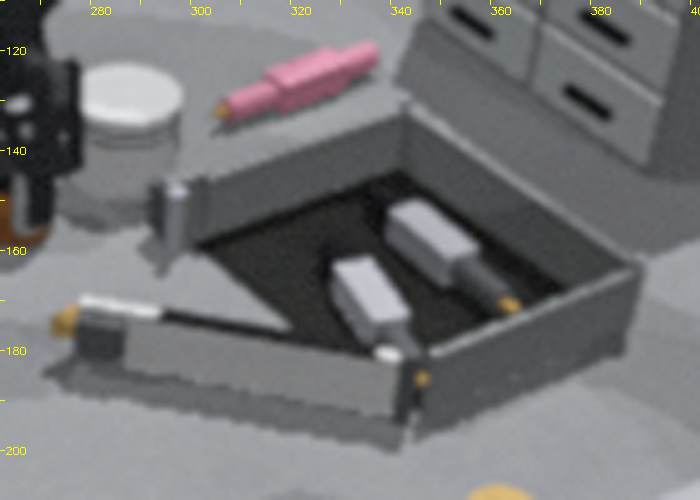

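View pics/d1.png

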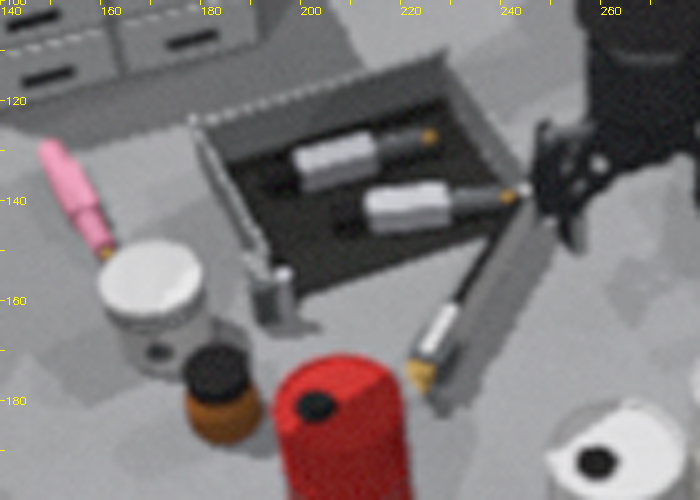

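Crop confirms: two grey injectors lie in the bay (scene (345,158)/(333,169)), pink one outside is the decoy; the gate is ajar, tongue (brass) at scene (273,174). Measuring now.

Run:
```python
from h import *
np.set_printoptions(precision=1,suppress=True)
S=read_camera("scene");D=read_camera("side")
for n,a,b in [("pin",(296,148),(195,155)),("BL",(341,131),(178,124)),("BR",(388,163),(227,110)),("hingetop",(341,182),(243,138)),("gateend/tongue",(273,173),(222,175)),
 ("gate end white",(278,170),(227,170)),
 ("injRtop",(336,164),None),("inj1 white end",(0,0),None)]:
    if b is None: continue
    print(n,*tri(S,a,D,b), onz(S,[a],50)[0],onz(D,[b],50)[0])
# injector top faces via masks, z=26
for c,n,box in [(S,"S",(320,145,360,185)),(D,"D",(190,120,235,150))]:
    im=c["pixels"].astype(int); x0,y0,x1,y1=box
    m=np.zeros(im.shape[:2],np.uint8); m[y0:y1,x0:x1]=(im[y0:y1,x0:x1].min(2)>120)*1
    k,l,st,ce=cv2.connectedComponentsWithStats(m)
    for i in range(1,k):
        if st[i,4]<30: continue
        ct=cv2.findContours((l==i).astype(np.uint8),cv2.RETR_EXTERNAL,2)[0][0]
        r=cv2.minAreaRect(ct); print(n,st[i],ce[i],onz(c,[ce[i]],22)[0])
# tins
for c,n in [(S,"S"),(D,"D")]:
    hsv=cv2.cvtColor(c["pixels"],cv2.COLOR_RGB2HSV); im=c["pixels"]
    for nm,m in [("white",((hsv[:,:,2]>150)&(hsv[:,:,1]<40))),("red",(hsv[:,:,1]>150)&((hsv[:,:,0]<8)|(hsv[:,:,0]>172))&(hsv[:,:,2]>60))]:
        m=m.astype(np.uint8); k,l,st,ce=cv2.connectedComponentsWithStats(m)
        for i in range(1,k):
            if st[i,4]>150: print(n,nm,st[i],ce[i])
crop(S,180,110,260,260,4,"s2"); crop(D,180,150,360,250,4,"d2"); crop(S,50,180,170,320,4,"s3"); crop(D,220,260,350,370,5,"d3")
```

```text
pin [402.6 255.   46. ] 1.2445123891015781 [408.2 250.7  50. ] [401.9 251.8  50. ]
BL [389.1 458.6  51.2] 5.772355124970043 [390.5 455.7  50. ] [389.6 464.7  50. ]
BR [619.8 475.9  45.9] 1.5087384289454027 [624.4 470.1  50. ] [618.3 472.   50. ]
hingetop [620.4 285.1  35.8] 0.054508537414280224 [634.1 272.4  50. ] [614.7 270.4  50. ]
gateend/tongue [469.9 125.5  28.7] 2.958387587616119 [495.3 109.   50. ] [464.6 108.6  50. ]
gate end white [491.1 128.4  50.2] 4.495340258593789 [488.9 131.2  50. ] [490.9 125.5  50. ]
S [340 150  17  12  91] [348.3 155.5] [498.3 410.5  22. ]
S [329 161  15  14 115] [335.9 167.7] [536.6 329.4  22. ]
S [320 179  23   6  91] [330.8 182.2] [592.5 267.9  22. ]
D [199 127  16   8  75] [206.4 130.3] [498.1 408.6  22. ]
D [213 136  17   7  91] [221.2 139.3] [537.5 328.1  22. ]
S white [335  46  56  21 605] [361.2  55.9]
S white [ 275   62   72   79 1804] [305.3 100.6]
S white [202  78  43  43 891] [226.2  97.9]
S white [    0    88   232   296 31851] [106.5 241.8]
S white [278 122  23  13 235] [288.1 128.1]
S white [ 235  125   83   50 1422] [262. 158.]
S whit
[... 443 characters left out ...]
0.7 327.2]
S red [206 122  28  30 684] [220.3 136.4]
S red [219 150  16  22 205] [228.7 161.1]
S red [116 282  27  32 329] [128.7 297.6]
D white [  194     0   318   242 29793] [422.7  75.2]
D white [198  46  48  22 542] [219.   57.4]
D white [289  54  29  13 219] [301.6  59.9]
D white [ 197   67   57   47 1536] [228.5  91.3]
D white [296 100  84  99 870] [339.  151.5]
D white [  80  116  147  142 8364] [149.5 186. ]
D white [ 222  132  125   87 4423] [276.7 174.5]
D white [186 149  49  31 573] [212.6 163.3]
D white [    7   154   505   230 54259] [258.6 303.3]
D white [429 273  37  32 309] [447.1 288. ]
D red [ 195  171   29   53 1066] [209.6 197. ]
D red [342 266  27  16 187] [355.4 273.7]
```

View pics/s2.png

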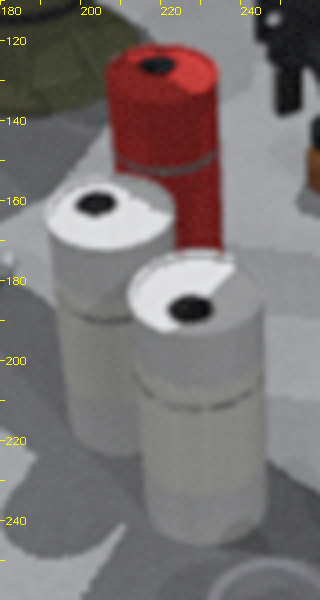

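View pics/d2.png

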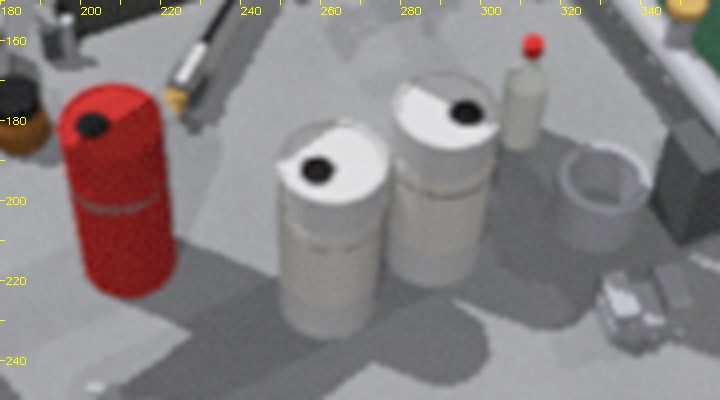

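View pics/s3.png

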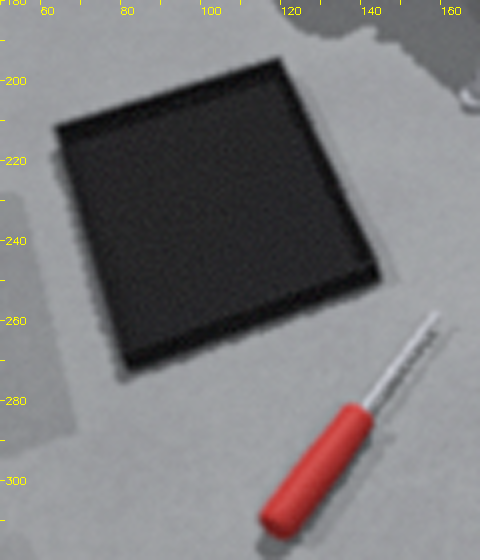

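View pics/d3.png

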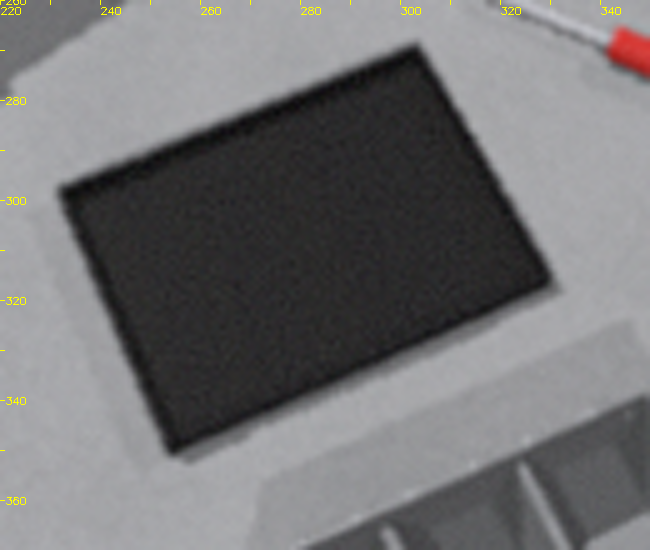

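Run:
```python
from h import *
np.set_printoptions(precision=1,suppress=True)
S=read_camera("scene");D=read_camera("side")
print("tins")
for n,a,b in [("T1",(204.5,162.5),(261,190)),("T2",(226.5,182.5),(288.5,178)),("red",(218,128),(206,181))]:
    print(n,*tri(S,a,D,b),onz(S,[a],190)[0],onz(D,[b],190)[0])
print("tray")
for a,b in zip([(63,211),(119,195),(144,249),(82,272)],[(253,350),(232,298),(301,269),(328,317)]):
    print(*tri(S,a,D,b),onz(S,[a],20)[0],onz(D,[b],20)[0])
print("inj tips"); print(onz(S,[(361.5,171)],11),onz(D,[(223.5,127),(239,139)],11))
for n,p in [("i1",[(199.5,134),(212,128),(222.5,127)]),("i2",[(213.5,141),(227,139.5),(239,139)])]:
    print(n,onz(D,p,13))
print("bystanders")
print("squeeze",onz(D,[(308,187)],10),"jar cap",tri(S,(265,153),D,(183.5,177)),onz(D,[(183.5,174)],60),"piston",onz(S,[(287.5,128)],70),onz(D,[(170,155)],70))
print("wrench",onz(D,[(203,248),(250,256)],3),"sleeve",onz(D,[(330,193)],60),"vblock",onz(S,[(205,280)],30),onz(D,[(340,225)],30),"driver",onz(D,[(318,260),(368,276)],8))
```

```text
tins
T1 [ 521.2 -124.9  188. ] 5.68598233885956 [ 526.4 -129.   190. ] [ 520.6 -123.   190. ]
T2 [ 625.4 -108.3  183.8] 3.5607304415062635 [ 634.  -113.4  190. ] [ 622.7 -110.9  190. ]
red [373.5 -19.4 187.5] 2.2471188114191705 [378.7 -22.3 190. ] [373.1 -20.2 190. ]
tray
[ 328.4 -513.9   15.1] 3.5156372808499956 [ 333.8 -511.9   20. ] [ 328.2 -517.    20. ]
[ 329.9 -347.7   14.3] 0.5236591518574999 [ 337.1 -348.2   20. ] [ 329.3 -350.4   20. ]
[ 573.5 -339.8    1.8] 7.77752202956239 [ 593.4 -345.8   20. ] [ 566.9 -343.5   20. ]
[ 575.2 -508.7   -2.3] 0.7082297481445498 [ 596.8 -506.9   20. ] [ 567.6 -515.    20. ]
inj tips
[[580.2 404.5  11. ]] [[577.8 412.3  11. ]
 [612.2 311.9  11. ]]
i1 [[465.  407.2  13. ]
 [528.  423.7  13. ]
 [573.  411.8  13. ]]
i2 [[506.7 340.5  13. ]
 [563.  326.9  13. ]
 [611.4 309.8  13. ]]
bystanders
squeeze [[755.8 -40.9  10. ]] jar cap (array([331.5, 177.5,  14.3]), np.float64(16.536995473912242)) [[330.1 160.9  60. ]] piston [[309.2 275.7  70. ]] [[307.6 269.8  70. ]]
wrench [[ 304.2 -138.9    3. ]
 [ 439.  -228.     3. ]] sleeve [[ 789.4 -132.    60. ]] vblock [[ 774.3 -244.4   30. ]] [[ 765.6 -250.3   30. ]] driver [[ 637.6 -330.8    8. ]
 [ 757.2 -445.2    8. ]]
```

Two white tins at about (521,-125) and (624,-110) pass the height check; the red tin at (374,-20) stays. Moving over the bay for a closer wrist view.

Call:
{"method": "play_rows", "body": {
  "rows": [-0.037, 0.008, 0, 0, 0, 0, 0.085, -0.037, 0.008, 0, 0, 0, 0, 0.085, -0.037, 0.008, 0, 0, 0, 0, 0.085, -0.037, 0.008, 0, 0, 0, 0, 0.085, -0.037, 0.008, 0, 0, 0, 0, 0.085]
}}

```text
time_s: 0.95
ee_pos: [559.7, 186.6, 231.1]
ee_rot: [2.212, -2.231, 0.001]
wrist_force: [0.7, -0.1, 0.3]
finger_gap: 84.7
```

Call:
{"method": "play_rows", "body": {
  "rows": [-0.037, 0.008, 0, 0, 0, 0, 0.085, -0.037, 0.008, 0, 0, 0, 0, 0.085, -0.037, 0.008, 0, 0, 0, 0, 0.085, -0.037, 0.008, 0, 0, 0, 0, 0.085, 0, 0, 0, 0, 0, 8, 0.085]
}}

```text
time_s: 1.45
ee_pos: [525.1, 344.7, 230.6]
ee_rot: [2.054, -2.377, -0.0]
wrist_force: [0.8, -0.7, 0.0]
finger_gap: 85.0
```

Run:
```python
from h import *
o=get_obs(); print(o["time_s"],o["joint_pos"],o["ee_pos"],o["ee_rot"])
```

```text
1.45 [ 8.98873028e-01  1.15135086e-01  1.62891289e-01 -2.99335221e-04
 -1.61858679e+00 -1.04452221e+00] [525.14796826 344.74011472 230.61639701] [ 2.05387960e+00 -2.37710397e+00 -4.51550227e-04]
```

Call:
{"method": "play_rows", "body": {
  "rows": [0, 0, 0, 0, 0, -8.5, 0.085, 0, 0, 0, 0, 0, -8.5, 0.085, 0, 0, 0, 0, 0, -8.5, 0.085, 0, 0, 0, 0, 0, -8.5, 0.085, 0, 0, 0, 0, 0, -8.5, 0.085]
}}

```text
time_s: 1.95
ee_pos: [524.0, 347.3, 229.6]
ee_rot: [2.778, -1.464, -0.001]
wrist_force: [0.1, -1.1, -1.0]
finger_gap: 85.0
```

Call:
{"method": "play_rows", "body": {
  "rows": [0, 0, 0, 0, 0, -8.5, 0.085, 0, 0, 0, 0, 0, -8.5, 0.085, 0, 0, 0, 0, 0, -8.5, 0.085, 0, 0, 0, 0, 0, -8.5, 0.085, 0, 0, 0, 0, 0, -8.5, 0.085]
}}

```text
time_s: 2.45
ee_pos: [523.9, 347.4, 229.4]
ee_rot: [3.121, -0.345, -0.002]
wrist_force: [0.0, 0.5, 0.6]
finger_gap: 85.0
```

Call:
{"method": "play_rows", "body": {
  "rows": [0, 0, 0, 0, 0, -8.5, 0.06, 0, 0, 0, 0, 0, -4.5, 0.06, 0, 0, 0, 0, 0, 0, 0.06, 0, 0, 0, 0, 0, 0, 0.06, 0, 0, 0, 0, 0, 0, 0.06]
}}

```text
time_s: 2.95
ee_pos: [523.9, 347.4, 229.3]
ee_rot: [3.14, 0.017, -0.003]
wrist_force: [-0.0, -0.1, -0.3]
finger_gap: 59.9
```

Run:
```python
from h import *
o=get_obs(); print(o["time_s"],o["joint_pos"],o["ee_pos"],Ro.from_rotvec(o["ee_rot"]).as_matrix().round(3))
c=read_camera("wrist"); crop(c,0,0,512,384,1,"w1")
S=read_camera("scene"); crop(S,262,90,402,210,5,"s4")
```

```text
2.95 [ 9.03065876e-01  1.17934586e-01  1.63613961e-01 -7.66368199e-04
 -1.61854512e+00  6.78219437e-01] [523.85795182 347.40324602 229.2514628 ] [[ 1.     0.011 -0.002]
 [ 0.011 -1.    -0.001]
 [-0.002  0.001 -1.   ]]
```

View pics/w1.png

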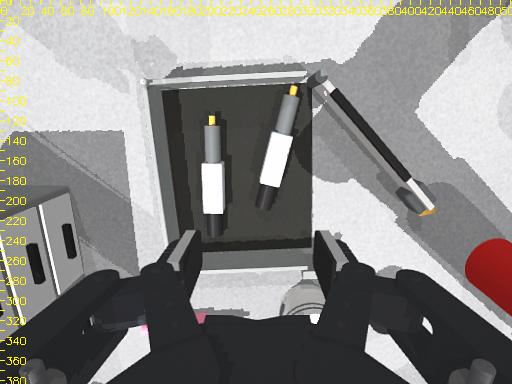

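Wrist view shows both injectors (white squares at (212,188), (276,160)), the bay mouth right, hinge at (318,78), gate free end at (428,208).

```bash
cat > inj.py <<'E'
from h import *
np.set_printoptions(precision=1,suppress=True)
def injs(c,z=26,box=(150,90,320,260),th=215):
    im=c["pixels"]; m=np.zeros(im.shape[:2],np.uint8); x0,y0,x1,y1=box
    m[y0:y1,x0:x1]=im[y0:y1,x0:x1].min(2)>th
    k,l,st,ce=cv2.connectedComponentsWithStats(m)
    for i in range(1,k):
        if st[i,4]<300: continue
        ct=cv2.findContours((l==i).astype(np.uint8),cv2.RETR_EXTERNAL,2)[0][0][:,0].astype(float)
        P=onz(c,ct,z)[:,:2].astype(np.float32); r=cv2.minAreaRect(P)
        print("inj",st[i],"centre",r[0],"size",r[1],"ang",r[2])
if __name__=="__main__":
    c=read_camera("wrist"); injs(c)
    for n,p in [("BR outer",(146,84)),("right wall front top outer",(306,72)),("gate end top",(433,209)),("gate hinge top",(331,83))]: print(n,onz(c,[p],50)[0])
    print("tongue",onz(c,[(427,212)],30)[0])
    crop(c,130,50,450,290,2,"w2")
E
python3 inj.py
```

```text
inj [ 150  122   18  138 1041] centre (491.8504333496094, 475.1287841796875) size (23.501893997192383, 184.1845245361328) ang 84.89221954345703
inj [ 260  132   33   55 1075] centre (539.7168579101562, 326.05859375) size (25.692201614379883, 64.82601928710938) ang 77.04744720458984
inj [202 164  21  50 970] centre (501.8656921386719, 405.57855224609375) size (24.980379104614258, 64.51036071777344) ang 89.86732482910156
inj [312 176   8  60 371] centre (480.3525390625, 271.5303039550781) size (80.32595825195312, 9.25777530670166) ang 2.7209067344665527
BR outer [625.7 471.1  50. ]
right wall front top outer [639.1 297.3  50. ]
gate end top [485.8 130.2  50. ]
gate hinge top [628.5 269.5  50. ]
tongue [475.1 124.1  30. ]
```

View pics/w2.png

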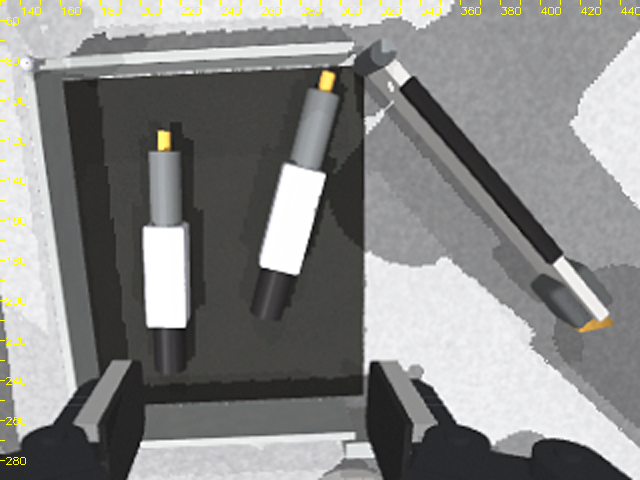

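Injector sizes match (65×25). Injector 1 at (502,406), injector 2 at (540,326) yaw −13°. Grasp injector 1.

Call:
{"method": "play_rows", "body": {
  "rows": [-0.011, -0.029, 0, 0, 0, 0, 0.055, -0.011, -0.029, 0, 0, 0, 0, 0.055, 0, 0, 0, 0, 0, 0, 0.055, 0, 0, 0.04, 0, 0, 0, 0.055, 0, 0, 0.04, 0, 0, 0, 0.055]
}}

```text
time_s: 3.6
ee_pos: [503.2, 408.7, 155.1]
ee_rot: [-3.133, -0.012, -0.012]
wrist_force: [-0.6, -0.3, -1.2]
finger_gap: 54.9
```

```bash
python3 - <<'E'
from h import *
o=get_obs(); print(o["time_s"],o["joint_pos"],o["ee_pos"],Ro.from_rotvec(o["ee_rot"]).as_matrix().round(3))
E
python3 - <<'E'
from inj import *
c=read_camera("wrist"); injs(c,box=(100,60,420,300)); crop(c,0,0,512,384,1,"w3")
E
```

```text
3.6 [ 0.99114731  0.16173605  0.0762576   0.00184018 -1.47443196  0.58727351] [503.20637815 408.73257828 155.08695822] [[ 1.     0.008  0.007]
 [ 0.008 -1.     0.008]
 [ 0.008 -0.008 -1.   ]]
inj [ 100   60  103  200 8660] centre (524.0941162109375, 515.526123046875) size (202.33607482910156, 87.71989440917969) ang 3.5116286277770996
inj [ 250  157   26   63 1596] centre (502.10662841796875, 405.7166442871094) size (63.86222839355469, 24.81968879699707) ang 0.1241525411605835
inj [215 290 102  10 431] centre (380.423095703125, 400.9180908203125) size (7.359704494476318, 113.44934844970703) ang 3.249166488647461
```

View pics/w3.png

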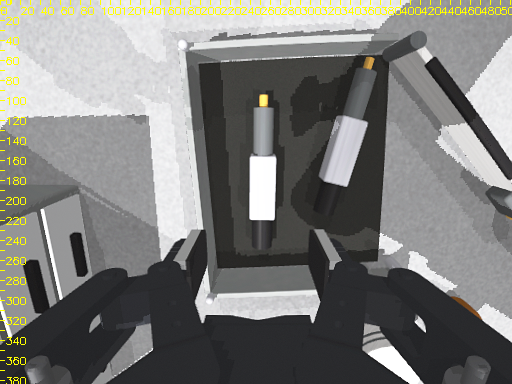

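Call:
{"method": "play_rows", "body": {
  "rows": [-0.001, 0.003, 0.03, 0, 0, 0, 0.055, 0, 0, 0.03, 0, 0, 0, 0.055, 0, 0, 0.03, 0, 0, 0, 0.055, 0, 0, 0.025, 0, 0, 0, 0.055, 0, 0, 0.01, 0, 0, 0, 0.055]
}}

```text
time_s: 4.15
ee_pos: [501.9, 402.4, 21.8]
ee_rot: [-3.141, -0.007, -0.003]
wrist_force: [-0.3, 0.0, -0.2]
finger_gap: 55.2
```

Run:
```python
from h import *
o=get_obs(); print(o["time_s"],o["joint_pos"],o["ee_pos"],Ro.from_rotvec(o["ee_rot"]).as_matrix().round(3))
```

```text
4.15 [ 0.98699005  0.22415998 -0.09966775  0.00127492 -1.24504194  0.58809045] [501.85012506 402.41069593  21.7791779 ] [[ 1.     0.005  0.002]
 [ 0.005 -1.     0.001]
 [ 0.002 -0.001 -1.   ]]
```

Call:
{"method": "play_rows", "body": {
  "rows": [0, -0.003, 0.01, 0, 0, 0, 0.055, 0, 0, 0.006, 0, 0, 0, 0.055, 0, 0, 0, 0, 0, 0, 0.02, 0, 0, 0, 0, 0, 0, 0.015, 0, 0, 0, 0, 0, 0, 0.015],
  "grip_force": 80
}}

```text
time_s: 4.65
ee_pos: [503.7, 406.7, 8.9]
ee_rot: [-3.139, -0.007, -0.008]
wrist_force: [0.6, 0.4, -1.4]
finger_gap: 23.7
```

Call:
{"method": "play_rows", "body": {
  "rows": [0, 0, 0, 0, 0, 0, 0.015, 0, 0, -0.01, 0, 0, 0, 0.015, 0, 0, -0.02, 0, 0, 0, 0.015, 0, 0, -0.03, 0, 0, 0, 0.015, 0, 0, -0.04, 0, 0, 0, 0.015]
}}

```text
time_s: 5.15
ee_pos: [500.0, 403.5, 105.8]
ee_rot: [3.136, 0.006, -0.007]
wrist_force: [0.5, 1.1, -2.3]
finger_gap: 24.1
```

Run:
```python
from h import *
o=get_obs(); print(o["time_s"],o["joint_pos"],o["ee_pos"],Ro.from_rotvec(o["ee_rot"]).as_matrix().round(3),o["wrist_force"])
c=read_camera("wrist");crop(c,0,0,512,384,1,"w4")
```

```text
5.15 [ 9.89454773e-01  1.79186604e-01  6.65876338e-03 -5.86651713e-04
 -1.40585633e+00  5.84967163e-01] [500.03989754 403.53125435 105.83306603] [[ 1.     0.004 -0.005]
 [ 0.004 -1.    -0.006]
 [-0.005  0.006 -1.   ]] [ 0.53402458  1.09924396 -2.32354694]
```

View pics/w4.png

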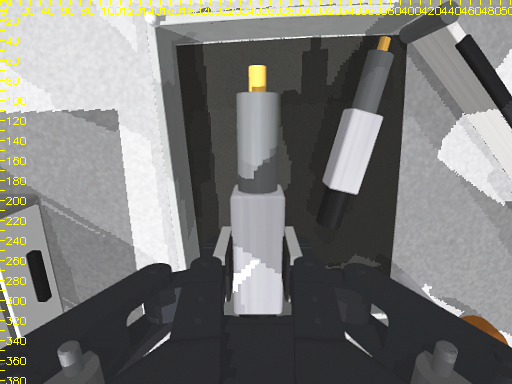

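Held (gap 24). Lift and carry to the tray.

Call:
{"method": "play_rows", "body": {
  "rows": [0, 0, -0.045, 0, 0, 0, 0.015, 0, 0, -0.045, 0, 0, 0, 0.015, -0.002, 0.02, -0.045, 0, 0, 0, 0.015, -0.002, 0.035, -0.03, 0, 0, 0, 0.015, -0.002, 0.04, 0, 0, 0, 0, 0.015]
}}

```text
time_s: 5.7
ee_pos: [495.7, 310.8, 284.8]
ee_rot: [-3.137, -0.013, -0.014]
wrist_force: [1.5, -1.0, -2.0]
finger_gap: 24.1
```

Call:
{"method": "play_rows", "body": {
  "rows": [-0.002, 0.045, 0, 0, 0, 0, 0.015, -0.002, 0.045, 0, 0, 0, 0, 0.015, -0.002, 0.045, 0, 0, 0, 0, 0.015, -0.002, 0.045, 0, 0, 0, 0, 0.015, -0.002, 0.045, 0, 0, 0, 0, 0.015]
}}

```text
time_s: 6.2
ee_pos: [485.6, 78.2, 289.3]
ee_rot: [-3.13, -0.019, -0.027]
wrist_force: [1.8, -0.7, -3.2]
finger_gap: 24.1
```

Call:
{"method": "play_rows", "body": {
  "rows": [-0.002, 0.045, 0, 0, 0, 0, 0.015, -0.002, 0.045, 0, 0, 0, 0, 0.015, -0.002, 0.045, 0, 0, 0, 0, 0.015, -0.002, 0.045, 0, 0, 0, 0, 0.015, -0.002, 0.045, 0, 0, 0, 0, 0.015]
}}

```text
time_s: 6.7
ee_pos: [475.1, -156.2, 291.8]
ee_rot: [-3.127, -0.022, -0.043]
wrist_force: [1.3, 0.7, -2.2]
finger_gap: 23.9
```

Call:
{"method": "play_rows", "body": {
  "rows": [-0.002, 0.045, 0, 0, 0, 0, 0.015, -0.002, 0.045, 0, 0, 0, 0, 0.015, -0.002, 0.045, 0, 0, 0, 0, 0.015, -0.002, 0.045, 0, 0, 0, 0, 0.015, -0.002, 0.045, 0, 0, 0, 0, 0.015]
}}

```text
time_s: 7.2
ee_pos: [465.0, -391.0, 293.6]
ee_rot: [-3.129, -0.023, -0.056]
wrist_force: [1.0, 0.4, -1.6]
finger_gap: 24.1
```

Run:
```python
from h import *
o=get_obs(); print(o["time_s"],o["joint_pos"],o["ee_pos"],Ro.from_rotvec(o["ee_rot"]).as_matrix().round(3),o["wrist_force"],o["finger_gap"])
c=read_camera("wrist");crop(c,0,0,512,384,1,"w5")
```

```text
7.2 [-0.38480932  0.0584826   0.22594292 -0.0250583  -1.70968564  1.96619932] [ 465.00880386 -390.98125025  293.61626835] [[ 0.999  0.015  0.036]
 [ 0.014 -1.     0.012]
 [ 0.036 -0.012 -0.999]] [ 0.98123488  0.36630535 -1.59417932] 24.10886185691781
```

View pics/w5.png

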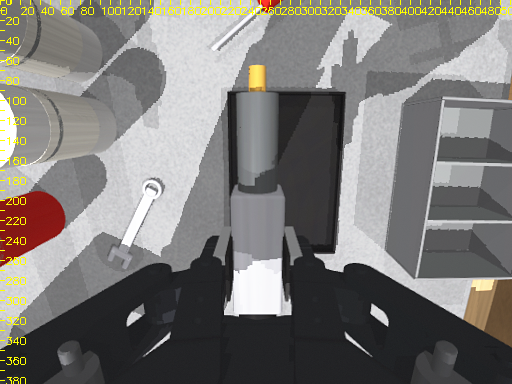

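```bash
cat > go.py <<'E'
from h import *
import sys
def delta(x,y,z,yaw_deg):
    o=get_obs(); R=Ro.from_rotvec(o["ee_rot"])
    a=np.radians(yaw_deg); T=Ro.from_matrix(np.array([[np.cos(a),np.sin(a),0],[np.sin(a),-np.cos(a),0],[0,0,-1]]))
    d=R.inv().apply(np.array([x,y,z])-o["ee_pos"]); w=np.degrees((R.inv()*T).as_rotvec())
    print("t",round(o["time_s"],2),"ee",np.round(o["ee_pos"],1),"yaw",round(np.degrees(np.arctan2(*R.as_matrix()[[1,0],0])),1),"j6",round(o["joint_pos"][5],2),"shift mm (tool)",d.round(1),"turn deg",w.round(2),"gap",round(o["finger_gap"],1),"F",np.round(o["wrist_force"],1))
if __name__=="__main__": delta(*map(float,sys.argv[1:5]))
E
python3 go.py 455 -465 60 0
python3 - <<'E'
from h import *
np.set_printoptions(precision=1,suppress=True)
c=read_camera("wrist"); print(onz(c,[(228,92),(345,92),(335,252)],20))
E
```

```text
t 7.25 ee [ 463.5 -396.4  291.5] yaw 0.6 j6 1.97 shift mm (tool) [-16.5  71.  230.3] turn deg [-0.64 -1.82  0.56] gap 24.2 F [-3.   3.1 -5.1]
[[ 574.4 -349.7   20. ]
 [ 576.7 -515.5   20. ]
 [ 332.1 -518.9   20. ]]
```

Call:
{"method": "play_rows", "body": {
  "rows": [-0.004, 0.036, 0, -0.6, -1.8, 0.6, 0.015, -0.002, 0.036, 0, 0, 0, 0, 0.015, 0, 0, 0.04, 0, 0, 0, 0.015, 0, 0, 0.045, 0, 0, 0, 0.015, 0, 0, 0.045, 0, 0, 0, 0.015]
}}

```text
time_s: 7.8
ee_pos: [460.5, -472.2, 168.9]
ee_rot: [3.132, -0.008, 0.022]
wrist_force: [0.1, 0.4, -2.2]
finger_gap: 24.1
```

```bash
python3 go.py 454 -468 15 0.5
```

```text
t 7.8 ee [ 460.5 -472.2  168.9] yaw -0.3 j6 2.06 shift mm (tool) [ -8.7  -5.6 153.8] turn deg [ 0.54 -0.81 -0.79] gap 24.1 F [ 0.1  0.4 -2.2]
```

Call:
{"method": "play_rows", "body": {
  "rows": [-0.004, -0.003, 0.04, 0.5, -0.8, 0.8, 0.015, -0.003, -0.002, 0.04, 0, 0, 0, 0.015, 0, 0, 0.035, 0, 0, 0, 0.015, 0, 0, 0.02, 0, 0, 0, 0.015, 0, 0, 0, 0, 0, 0, 0.015]
}}

```text
time_s: 8.3
ee_pos: [450.9, -462.5, 23.2]
ee_rot: [-3.135, 0.03, 0.01]
wrist_force: [-0.2, 0.0, -2.6]
finger_gap: 24.3
```

```bash
python3 go.py 454 -468 13 0.5
```

```text
t 8.3 ee [ 450.9 -462.5   23.2] yaw -1.1 j6 2.04 shift mm (tool) [ 3.3  5.5 10.2] turn deg [-0.38  0.37 -1.61] gap 24.3 F [-0.2  0.  -2.6]
```

Call:
{"method": "play_rows", "body": {
  "rows": [0.002, 0.004, 0.006, -0.4, 0.4, -1.5, 0.015, 0, 0, 0.004, 0, 0, 0, 0.015, 0, 0, 0, 0, 0, 0, 0.015, 0, 0, 0, 0, 0, 0, 0.04, 0, 0, 0, 0, 0, 0, 0.04]
}}

```text
time_s: 8.8
ee_pos: [456.4, -469.2, 20.7]
ee_rot: [3.133, 0.017, 0.014]
wrist_force: [-0.4, -0.3, 0.5]
finger_gap: 40.1
```

Call:
{"method": "play_rows", "body": {
  "rows": [0, 0, 0, 0, 0, 0, 0.04, 0, 0, -0.03, 0, 0, 0, 0.04, 0, 0, -0.04, 0, 0, 0, 0.055, 0, 0, -0.045, 0, 0, 0, 0.055, 0, 0, -0.045, 0, 0, 0, 0.055]
}}

```text
time_s: 9.3
ee_pos: [452.7, -466.3, 180.4]
ee_rot: [3.139, 0.016, 0.002]
wrist_force: [1.4, -0.4, -0.3]
finger_gap: 55.0
```

```bash
python3 go.py 540 326 290 -13
python3 - <<'E'
from h import *
c=read_camera("wrist");crop(c,0,0,512,384,1,"w6")
D=read_camera("side"); crop(D,140,100,280,200,5,"d4")
E
```

```text
t 9.3 ee [ 452.7 -466.3  180.4] yaw 0.6 j6 2.07 shift mm (tool) [  95.5 -791.1 -111.4] turn deg [ 0.14 -0.09 13.58] gap 55.0 F [ 1.4 -0.4 -0.3]
```

View pics/w6.png

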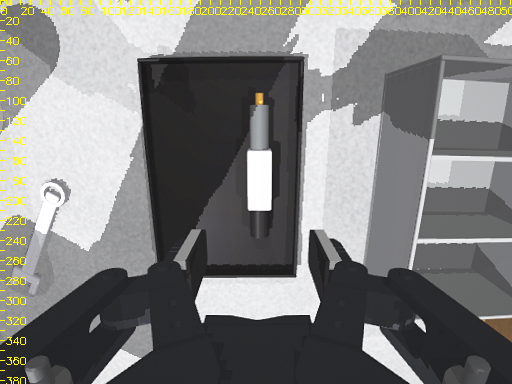

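View pics/d4.png

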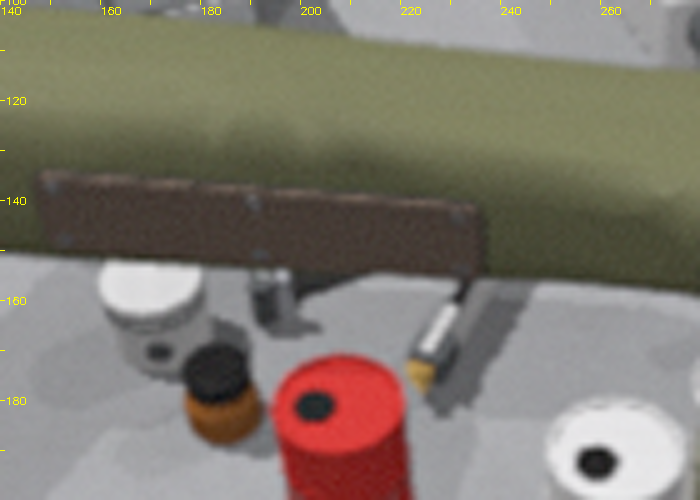

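Injector 1 lies in the tray (wrist ≈ (259,180)). Back for the second.

Call:
{"method": "play_rows", "body": {
  "rows": [0, -0.01, -0.04, 0, 0, 0, 0.055, 0, -0.03, -0.04, 0, 0, 0, 0.055, 0.005, -0.044, -0.03, 0, 0, 0, 0.055, 0.005, -0.044, 0, 0, 0, 0, 0.055, 0.005, -0.044, 0, 0, 0, 0, 0.055]
}}

```text
time_s: 9.9
ee_pos: [466.0, -298.0, 300.0]
ee_rot: [3.128, 0.001, 0.026]
wrist_force: [0.7, 0.5, 0.1]
finger_gap: 55.0
```

Call:
{"method": "play_rows", "body": {
  "rows": [0.005, -0.044, 0, 0, 0, 0, 0.055, 0.005, -0.044, 0, 0, 0, 0, 0.055, 0.005, -0.044, 0, 0, 0, 0, 0.055, 0.005, -0.044, 0, 0, 0, 0, 0.055, 0.005, -0.044, 0, 0, 0, 0, 0.055]
}}

```text
time_s: 10.4
ee_pos: [490.5, -70.1, 302.4]
ee_rot: [3.127, -0.002, 0.045]
wrist_force: [0.9, 1.1, 0.0]
finger_gap: 54.9
```

Call:
{"method": "play_rows", "body": {
  "rows": [0.005, -0.044, 0, 0, 0, 0, 0.055, 0.005, -0.044, 0, 0, 0, 0, 0.055, 0.005, -0.044, 0, 0, 0, 0, 0.055, 0.005, -0.044, 0, 0, 0, 0, 0.055, 0.005, -0.044, 0, 0, 0, 0, 0.055]
}}

```text
time_s: 10.9
ee_pos: [515.0, 159.2, 305.2]
ee_rot: [3.132, -0.0, 0.061]
wrist_force: [0.5, 0.3, -0.9]
finger_gap: 55.1
```

```bash
python3 go.py 540 326 220 -13
```

```text
t 10.9 ee [515.  159.2 305.2] yaw -0.0 j6 0.88 shift mm (tool) [  21.6 -167.6   84.6] turn deg [ 0.27 -2.29 12.98] gap 55.1 F [ 0.5  0.3 -0.9]
```

Call:
{"method": "play_rows", "body": {
  "rows": [0.005, -0.041, 0.015, 0, -2.3, 0, 0.055, 0.005, -0.042, 0.02, 0, 0, 0, 0.055, 0.005, -0.042, 0.02, 0, 0, 0, 0.055, 0.005, -0.035, 0.02, 0, 0, 6.5, 0.055, 0, 0, 0, 0, 0, 6.5, 0.055]
}}

```text
time_s: 11.4
ee_pos: [535.5, 330.7, 228.7]
ee_rot: [3.116, -0.358, 0.006]
wrist_force: [-1.4, -1.2, -0.9]
finger_gap: 54.8
```

```bash
python3 go.py 540 326 150 -13;  python3 - <<'E'
from inj import *
c=read_camera("wrist"); injs(c,box=(170,60,420,300),th=200); crop(c,0,0,512,384,1,"w7")
E
```

```text
t 11.4 ee [535.5 330.7 228.7] yaw -13.1 j6 0.47 shift mm (tool) [ 5.1  3.2 78.7] turn deg [ 0.24 -0.25 -0.09] gap 54.8 F [-1.4 -1.2 -0.9]
inj [ 170   60  117   39 2346] centre (652.0210571289062, 339.83734130859375) size (135.86387634277344, 42.1696662902832) ang 76.64642333984375
inj [395  60  25  36 631] centre (607.6587524414062, 132.4579315185547) size (29.27446174621582, 41.879974365234375) ang 83.69245147705078
inj [170  78  98  35 469] centre (637.3381958007812, 355.3053894042969) size (5.258575916290283, 120.80139923095703) ang 3.2719924449920654
inj [ 251  143   21   52 1049] centre (539.825439453125, 325.279541015625) size (24.57790184020996, 64.40583801269531) ang 76.6395492553711
inj [ 299  157  121  118 8249] centre (460.84991455078125, 212.3815460205078) size (204.0365753173828, 113.09796142578125) ang 35.65300750732422
inj [ 197  267  117   33 1194] centre (363.54534912109375, 372.4798889160156) size (48.12220764160156, 165.35498046875) ang 3.47701096534729
```

View pics/w7.png

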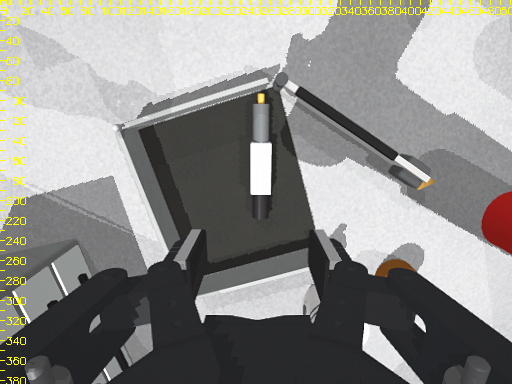

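Call:
{"method": "play_rows", "body": {
  "rows": [0.003, 0.003, 0.035, 0, 0, 0, 0.055, 0.002, 0.001, 0.04, 0, 0, 0, 0.055, 0, 0, 0.04, 0, 0, 0, 0.055, 0, 0, 0.035, 0, 0, 0, 0.055, 0, 0, 0.015, 0, 0, 0, 0.055]
}}

```text
time_s: 11.95
ee_pos: [545.8, 324.9, 70.5]
ee_rot: [-3.113, 0.352, -0.03]
wrist_force: [-0.5, -0.0, 0.3]
finger_gap: 54.9
```

```bash
python3 go.py 540 325.3 7 -13.3
```

```text
t 11.95 ee [545.8 324.9  70.5] yaw -12.9 j6 0.48 shift mm (tool) [-6.9  1.5 63.4] turn deg [-0.59 -1.03  0.4 ] gap 54.9 F [-0.5 -0.   0.3]
```

Call:
{"method": "play_rows", "body": {
  "rows": [-0.004, 0.001, 0.02, -0.5, -1, 0.4, 0.055, -0.002, 0, 0.02, 0, 0, 0, 0.055, 0, 0, 0.012, 0, 0, 0, 0.055, 0, 0, 0.004, 0, 0, 0, 0.055, 0, 0, 0, 0, 0, 0, 0.055]
}}

```text
time_s: 12.45
ee_pos: [542.0, 325.9, 15.5]
ee_rot: [-3.117, 0.361, -0.004]
wrist_force: [0.1, -0.7, -0.5]
finger_gap: 55.0
```

```bash
python3 go.py 540 325.3 7 -13.3
```

```text
t 12.45 ee [542.  325.9  15.5] yaw -13.2 j6 0.48 shift mm (tool) [-1.8  1.   8.5] turn deg [-0.26 -0.11  0.1 ] gap 55.0 F [ 0.1 -0.7 -0.5]
```

Call:
{"method": "play_rows", "body": {
  "rows": [-0.001, 0.001, 0.008, 0, 0, 0, 0.055, 0, 0, 0, 0, 0, 0, 0.015, 0, 0, 0, 0, 0, 0, 0.015, 0, 0, 0, 0, 0, 0, 0.015, 0, 0, 0, 0, 0, 0, 0.015]
}}

```text
time_s: 12.95
ee_pos: [542.2, 326.2, 10.6]
ee_rot: [-3.113, 0.359, -0.009]
wrist_force: [0.4, -0.2, -2.8]
finger_gap: 24.1
```

Call:
{"method": "play_rows", "body": {
  "rows": [0, 0, -0.02, 0, 0, 0, 0.015, 0, 0, -0.04, 0, 0, 0, 0.015, 0, 0, -0.045, 0, 0, 0, 0.015, 0, 0, -0.045, 0, 0, 0, 0.015, 0, 0, -0.045, 0, 0, 0, 0.015]
}}

```text
time_s: 13.45
ee_pos: [536.6, 322.1, 198.8]
ee_rot: [3.114, -0.361, -0.018]
wrist_force: [0.3, 0.8, -2.5]
finger_gap: 24.0
```

Call:
{"method": "play_rows", "body": {
  "rows": [0, 0, -0.045, 0, 0, -6.5, 0.015, 0, 0, -0.03, 0, 0, -6.5, 0.015, -0.004, 0.044, 0, 0, 0, 0, 0.015, -0.005, 0.044, 0, 0, 0, 0, 0.015, -0.005, 0.044, 0, 0, 0, 0, 0.015]
}}

```text
time_s: 13.95
ee_pos: [524.6, 192.4, 282.3]
ee_rot: [-3.141, -0.019, 0.01]
wrist_force: [1.0, -0.3, -1.6]
finger_gap: 23.9
```

```bash
python3 go.py 454 -403 290 0.5;python3 - <<'E'
from h import *
c=read_camera("wrist");crop(c,0,0,512,384,1,"w8")
E
```

```text
t 13.95 ee [524.6 192.4 282.3] yaw 0.7 j6 0.87 shift mm (tool) [-78.  594.5  -7.7] turn deg [-0.05  0.36  0.2 ] gap 23.9 F [ 1.  -0.3 -1.6]
```

View pics/w8.png

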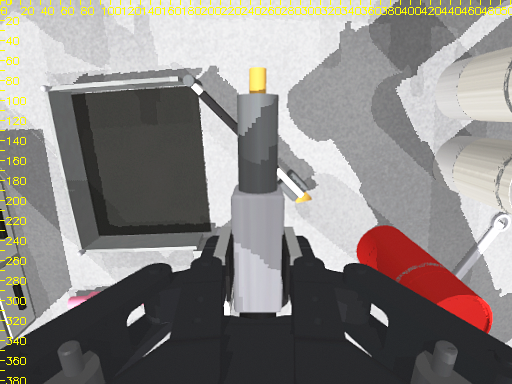

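Second injector held; the bay is empty. Carrying.

Call:
{"method": "play_rows", "body": {
  "rows": [-0.006, 0.044, 0, 0, 0, 0, 0.015, -0.006, 0.044, 0, 0, 0, 0, 0.015, -0.006, 0.044, 0, 0, 0, 0, 0.015, -0.006, 0.044, 0, 0, 0, 0, 0.015, -0.006, 0.044, 0, 0, 0, 0, 0.015]
}}

```text
time_s: 14.5
ee_pos: [493.7, -37.4, 281.7]
ee_rot: [-3.14, -0.021, 0.012]
wrist_force: [1.8, -0.5, -2.3]
finger_gap: 24.1
```

Call:
{"method": "play_rows", "body": {
  "rows": [-0.006, 0.044, 0, 0, 0, 0, 0.015, -0.006, 0.044, 0, 0, 0, 0, 0.015, -0.006, 0.044, 0, 0, 0, 0, 0.015, -0.006, 0.044, 0, 0, 0, 0, 0.015, -0.006, 0.044, 0, 0, 0, 0, 0.015]
}}

```text
time_s: 15.0
ee_pos: [463.4, -265.6, 280.7]
ee_rot: [-3.137, -0.024, 0.01]
wrist_force: [1.0, 1.2, -1.4]
finger_gap: 23.8
```

```bash
python3 go.py 454 -403 280 0.5
```

```text
t 15.0 ee [ 463.4 -265.6  280.7] yaw 0.9 j6 1.73 shift mm (tool) [-11.5 137.3   0.3] turn deg [-0.23  0.35  0.39] gap 23.8 F [ 1.   1.2 -1.4]
```

Call:
{"method": "play_rows", "body": {
  "rows": [-0.004, 0.043, 0, 0, 0, 0, 0.015, -0.004, 0.043, 0, 0, 0, 0, 0.015, -0.003, 0.04, 0, 0, 0, 0, 0.015, 0, 0, 0.03, 0, 0, 0, 0.015, 0, 0, 0.03, 0, 0, 0, 0.015]
}}

```text
time_s: 15.5
ee_pos: [451.6, -402.9, 220.0]
ee_rot: [-3.139, -0.012, 0.004]
wrist_force: [0.4, -0.2, -2.7]
finger_gap: 24.1
```

```bash
python3 go.py 454 -403 60 0.5
python3 - <<'E'
from h import *
c=read_camera("wrist");crop(c,0,0,512,384,1,"w9")
E
```

```text
t 15.5 ee [ 451.6 -402.9  220. ] yaw 0.5 j6 1.98 shift mm (tool) [  2.8   0.5 160. ] turn deg [-0.13  0.14 -0.05] gap 24.1 F [ 0.4 -0.2 -2.7]
```

View pics/w9.png

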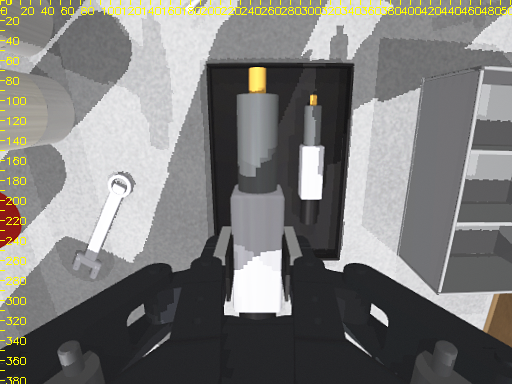

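Call:
{"method": "play_rows", "body": {
  "rows": [0, 0, 0.035, 0, 0, 0, 0.015, 0, 0, 0.04, 0, 0, 0, 0.015, 0, 0, 0.04, 0, 0, 0, 0.015, 0, 0, 0.035, 0, 0, 0, 0.015, 0, 0, 0.015, 0, 0, 0, 0.015]
}}

```text
time_s: 16.05
ee_pos: [449.4, -400.0, 46.2]
ee_rot: [-3.135, -0.013, 0.011]
wrist_force: [-0.3, 0.4, -3.1]
finger_gap: 24.1
```

```bash
python3 go.py 454 -403 14 0.5
```

```text
t 16.05 ee [ 449.4 -400.    46.2] yaw 0.5 j6 1.98 shift mm (tool) [ 4.8  3.2 32.1] turn deg [-0.38  0.4  -0.03] gap 24.1 F [-0.3  0.4 -3.1]
```

Call:
{"method": "play_rows", "body": {
  "rows": [0.003, 0.002, 0.014, -0.4, 0.4, 0, 0.015, 0, 0, 0.01, 0, 0, 0, 0.015, 0, 0, 0.005, 0, 0, 0, 0.015, 0, 0, 0, 0, 0, 0, 0.015, 0, 0, 0, 0, 0, 0, 0.015]
}}

```text
time_s: 16.55
ee_pos: [453.7, -402.0, 18.5]
ee_rot: [3.14, 0.015, 0.0]
wrist_force: [0.0, -0.3, -1.6]
finger_gap: 24.2
```

```bash
python3 go.py 454 -403 14 0.5
```

```text
t 16.55 ee [ 453.7 -402.    18.5] yaw 0.6 j6 1.97 shift mm (tool) [0.3 1.  4.5] turn deg [ 0.09 -0.    0.06] gap 24.2 F [ 0.  -0.3 -1.6]
```

Call:
{"method": "play_rows", "body": {
  "rows": [0, 0, 0.003, 0, 0, 0, 0.015, 0, 0, 0, 0, 0, 0, 0.04, 0, 0, 0, 0, 0, 0, 0.04, 0, 0, 0, 0, 0, 0, 0.04, 0, 0, -0.03, 0, 0, 0, 0.04]
}}

```text
time_s: 17.05
ee_pos: [453.5, -401.8, 45.9]
ee_rot: [3.14, 0.015, -0.001]
wrist_force: [0.1, 0.9, -0.7]
finger_gap: 40.0
```

Call:
{"method": "play_rows", "body": {
  "rows": [0, 0, -0.045, 0, 0, 0, 0, 0, 0, -0.045, 0, 0, 0, 0, 0, 0, -0.045, 0, 0, 0, 0, 0, 0, -0.045, 0, 0, 0, 0, 0, 0, -0.045, 0, 0, 0, 0]
}}

```text
time_s: 17.55
ee_pos: [451.5, -400.8, 277.4]
ee_rot: [-3.141, -0.015, 0.008]
wrist_force: [1.5, -1.1, 0.5]
finger_gap: -0.0
```

```bash
python3 go.py 470 -200 280 0
python3 - <<'E'
from h import *
c=read_camera("wrist");crop(c,0,0,512,384,1,"w10")
E
```

```text
t 17.55 ee [ 451.5 -400.8  277.4] yaw 0.6 j6 1.97 shift mm (tool) [  20.4 -200.7   -2.6] turn deg [-0.02  0.28  0.56] gap -0.0 F [ 1.5 -1.1  0.5]
```

View pics/w10.png

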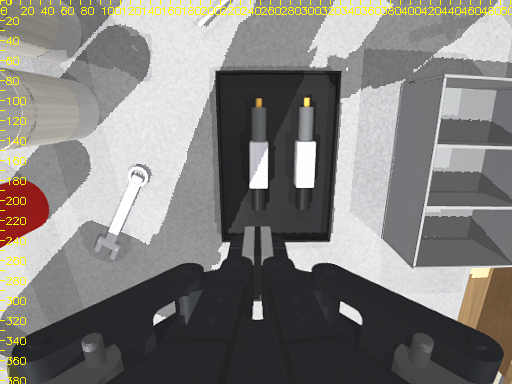

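Both injectors lie in the tray (wrist (258,165) and (306,165)). Next I look at gate and bay from above again for accurate hinge/gate figures.

Call:
{"method": "play_rows", "body": {
  "rows": [0.002, -0.044, -0.005, 0, 0, 0, 0, 0.002, -0.044, 0, 0, 0, 0, 0, 0.002, -0.044, 0, 0, 0, 0, 0, 0.002, -0.044, 0, 0, 0, 0, 0, 0.002, -0.044, 0, 0, 0, 0, 0]
}}

```text
time_s: 18.1
ee_pos: [460.9, -181.4, 294.6]
ee_rot: [3.129, -0.002, 0.02]
wrist_force: [0.8, 0.3, 0.0]
finger_gap: -0.1
```

Call:
{"method": "play_rows", "body": {
  "rows": [0.002, -0.044, -0.005, 0, 0, 0, 0, 0.002, -0.044, 0, 0, 0, 0, 0, 0.002, -0.044, 0, 0, 0, 0, 0, 0.002, -0.044, 0, 0, 0, 0, 0, 0.002, -0.044, 0, 0, 0, 0, 0]
}}

```text
time_s: 18.6
ee_pos: [469.6, 47.0, 299.9]
ee_rot: [3.131, -0.003, 0.033]
wrist_force: [1.3, -0.0, -0.7]
finger_gap: 0.0
```

Call:
{"method": "play_rows", "body": {
  "rows": [0.002, -0.044, -0.005, 0, 0, 0, 0, 0.002, -0.044, 0, 0, 0, 0, 0, 0, 0, 0, 0, 0, 0, 0, 0, 0, 0, 0, 0, 0, 0, 0, 0, 0, 0, 0, 0, 0]
}}

```text
time_s: 19.1
ee_pos: [472.4, 143.5, 304.6]
ee_rot: [3.133, 0.009, 0.037]
wrist_force: [0.2, -0.3, -0.1]
finger_gap: -0.0
```

```bash
python3 go.py 480 150 290 0
python3 - <<'E'
from h import *
c=read_camera("wrist");crop(c,0,0,512,384,1,"w11")
import pickle; pickle.dump(c,open("w11.pkl","wb"))
S=read_camera("scene"); crop(S,180,90,400,260,3,"s5"); pickle.dump(S,open("s5.pkl","wb"))
E
```

```text
t 19.1 ee [472.4 143.5 304.6] yaw 0.3 j6 0.86 shift mm (tool) [ 7.3 -6.6 14.8] turn deg [ 0.46 -1.36  0.33] gap -0.0 F [ 0.2 -0.3 -0.1]
```

View pics/w11.png

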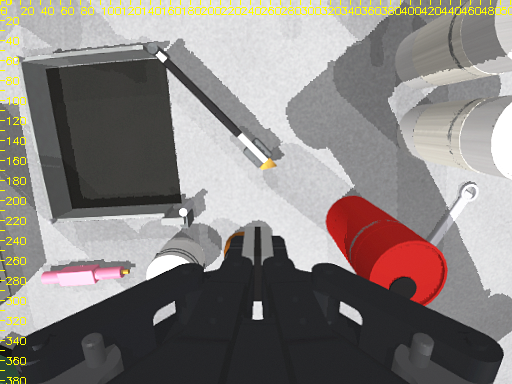

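Run:
```python
import pickle,cv2
from h import *
c=pickle.load(open("w11.pkl","rb")); crop(c,10,30,300,230,2,"w12")
```

```text
(no output)
```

View pics/w12.png

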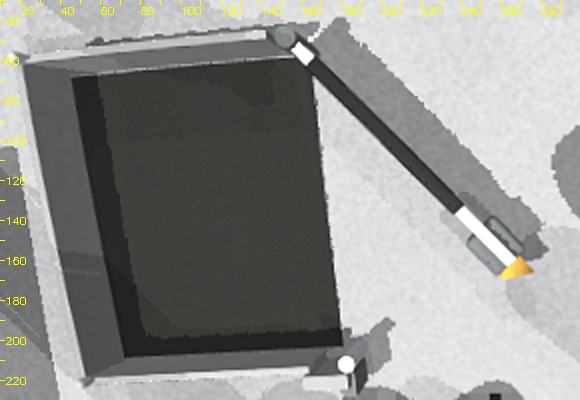

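Run:
```python
import pickle
from h import *
np.set_printoptions(precision=1,suppress=True)
c=pickle.load(open("w11.pkl","rb"))
img={"pin":(183,212),"BL":(53,220.5),"BR":(21,59),"hinge":(152.5,48.5),"LFo":(166,220)}
bay={"pin":(-114,-110),"BL":(-120,101),"BR":(120,101),"hinge":(113,-95)}
W={k:onz(c,[p],50)[0][:2] for k,p in img.items()}
for k in W: print(k,W[k])
A=np.array([bay[k]+(0,) for k in bay],float);B=np.array([tuple(W[k])+(0,) for k in bay])
am,bm=A.mean(0),B.mean(0); H=(A-am).T@(B-bm); th=np.arctan2(H[0,1]-H[1,0],H[0,0]+H[1,1]); R=Ro.from_rotvec([0,0,th]).as_matrix()
C=bm-R@am; print("yaw",th,"C",C); print("resid",(B-(A@R.T+C)))
h=C+R@np.array([113,-95,0]); print("hinge",h)
e=onz(c,[(259,161)],50)[0]; v=(e-h)[:2]; print("gate end",e,"len",np.linalg.norm(v),"ang",np.arctan2(v[1],v[0])%(2*np.pi)-np.pi-th)
e=onz(c,[(267,166)],27)[0];print("tongue",e,np.linalg.norm((e-h)[:2]))
```

```text
pin [409.1 252.9]
BL [393.7 457.6]
BR [627.7 469.7]
hinge [635.2 282.4]
LFo [396.4 279.4]
yaw 0.05902190933497414 C [516.6 366.4   0. ]
resid [[-0.2  3.   0. ]
 [ 2.8 -2.6  0. ]
 [-2.8 -4.6  0. ]
 [ 0.1  4.2  0. ]]
hinge [635.1 278.2   0. ]
gate end [485.7 140.2  50. ] len 203.41538032826674 ang 0.6870694634805796
tongue [475.3 127.7  27. ] 219.52330215938971
```

Gate at ≈0.74 rad, hinge ≈(633,281), bay centre ≈(514,368) yaw ≈0.065. Turning the tool (jaw axis along x) and positioning inside the gate.

Call:
{"method": "play_rows", "body": {
  "rows": [0, 0, 0, 0.4, -1.3, 8.5, 0, 0, 0, 0, 0, 0, 8.5, 0, 0, 0, 0, 0, 0, 8.5, 0, 0, 0, 0, 0, 0, 8.5, 0, 0, 0, 0, 0, 0, 8.5, 0]
}}

```text
time_s: 19.7
ee_pos: [473.3, 137.3, 306.4]
ee_rot: [-2.919, 1.15, -0.005]
wrist_force: [-0.1, 0.7, 0.1]
finger_gap: 0.1
```

Call:
{"method": "play_rows", "body": {
  "rows": [0, 0, 0, 0, 0, 8.5, 0, 0, 0, 0, 0, 0, 8.5, 0, 0, 0, 0, 0, 0, 8.5, 0, 0, 0, 0, 0, 0, 8.5, 0, 0, 0, 0, 0, 0, 8.5, 0]
}}

```text
time_s: 20.2
ee_pos: [474.1, 131.3, 308.0]
ee_rot: [-2.292, 2.137, -0.004]
wrist_force: [-0.2, 0.4, 0.7]
finger_gap: -0.2
```

```bash
python3 go.py 500 203 120 -90
```

```text
t 20.2 ee [474.1 131.3 308. ] yaw -86.0 j6 -0.61 shift mm (tool) [-69.  -29.5 188.5] turn deg [-0.41  0.21  4.02] gap -0.2 F [-0.2  0.4  0.7]
```

Call:
{"method": "play_rows", "body": {
  "rows": [-0.035, -0.015, 0, -0.4, 0.2, 4, 0, -0.035, -0.012, 0, 0, 0, 0, 0, 0, 0, 0.045, 0, 0, 0, 0, 0, 0, 0.045, 0, 0, 0, 0, 0, 0, 0.045, 0, 0, 0, 0]
}}

```text
time_s: 20.7
ee_pos: [505.9, 200.8, 180.5]
ee_rot: [-2.187, 2.227, -0.007]
wrist_force: [-0.2, 0.7, 0.4]
finger_gap: 0.2
```

Call:
{"method": "play_rows", "body": {
  "rows": [0, 0, 0.045, 0, 0, 0, 0, 0, 0, 0.03, 0, 0, 0, 0, 0, 0, 0.02, 0, 0, 0, 0, 0, 0, 0, 0, 0, 0, 0, 0, 0, 0, 0, 0, 0, 0]
}}

```text
time_s: 21.2
ee_pos: [505.7, 194.3, 75.8]
ee_rot: [-2.184, 2.243, -0.005]
wrist_force: [-0.3, 0.1, 1.2]
finger_gap: -0.1
```

```bash
python3 go.py 500 203 20 -90;python3 - <<'E'
from h import *
c=read_camera("wrist");crop(c,0,0,512,384,1,"w13")
E
```

```text
t 21.2 ee [505.7 194.3  75.8] yaw -91.5 j6 -0.77 shift mm (tool) [-8.3  6.5 55.8] turn deg [-0.58  0.33 -1.53] gap -0.1 F [-0.3  0.1  1.2]
```

View pics/w13.png

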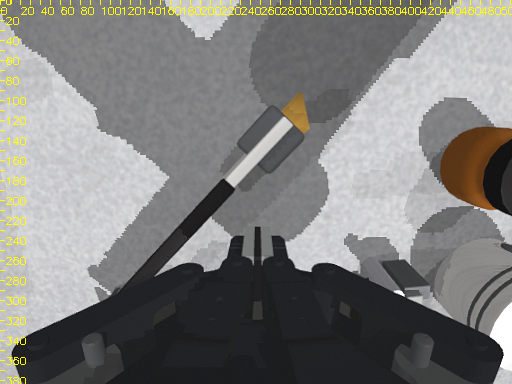

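Call:
{"method": "play_rows", "body": {
  "rows": [-0.006, 0.005, 0.015, -0.5, 0.3, -1.5, 0, -0.003, 0.002, 0.02, 0, 0, 0, 0, 0, 0, 0.015, 0, 0, 0, 0, 0, 0, 0.003, 0, 0, 0, 0, 0, 0, 0, 0, 0, 0, 0]
}}

```text
time_s: 21.75
ee_pos: [501.2, 207.1, 25.8]
ee_rot: [-2.219, 2.209, -0.001]
wrist_force: [0.0, 1.3, -0.7]
finger_gap: -0.2
```

```bash
python3 go.py 515 186 20 -90
```

```text
t 21.75 ee [501.2 207.1  25.8] yaw -89.7 j6 -0.76 shift mm (tool) [ 21.2 -13.6   5.7] turn deg [-0.46  0.39  0.26] gap -0.2 F [ 0.   1.3 -0.7]
```

Call:
{"method": "play_rows", "body": {
  "rows": [0.011, -0.007, 0.002, 0, 0, 0, 0, 0.011, -0.007, 0.002, 0, 0, 0, 0, 0.016, -0.02, 0, 0, 0, 0, 0, 0.015, -0.022, 0, 0, 0, 0, 0, 0.012, -0.024, 0, 0, 0, 0, 0]
}}

```text
time_s: 22.25
ee_pos: [584.8, 141.4, 25.2]
ee_rot: [-2.221, 2.199, 0.0]
wrist_force: [-0.8, 2.0, 0.2]
finger_gap: 0.0
```

```bash
python3 go.py 585 137 20 -90
```

```text
t 22.25 ee [584.8 141.4  25.2] yaw -89.4 j6 -0.56 shift mm (tool) [ 4.5 -0.1  5.2] turn deg [-0.65  0.66  0.56] gap 0.0 F [-0.8  2.   0.2]
```

Call:
{"method": "play_rows", "body": {
  "rows": [0.008, -0.02, 0.002, -0.5, 0.6, 0.5, 0, 0.004, -0.022, 0, 0, 0, 0, 0, 0.001, -0.02, 0, 0, 0, 0, 0, -0.002, -0.018, 0, 0, 0, 0, 0, 0, 0, 0, 0, 0, 0, 0]
}}

```text
time_s: 22.75
ee_pos: [672.4, 122.6, 24.4]
ee_rot: [-2.213, 2.225, -0.001]
wrist_force: [-0.0, -0.2, -1.0]
finger_gap: 0.1
```

```bash
python3 go.py 667 133 20 -90
python3 - <<'E'
from h import *
S=read_camera("scene"); crop(S,180,90,400,260,3,"s6")
E
```

```text
t 22.75 ee [672.4 122.6  24.4] yaw -90.3 j6 -0.48 shift mm (tool) [-10.4   5.4   4.4] turn deg [-0.17  0.11 -0.31] gap 0.1 F [-0.  -0.2 -1. ]
```

View pics/s6.png

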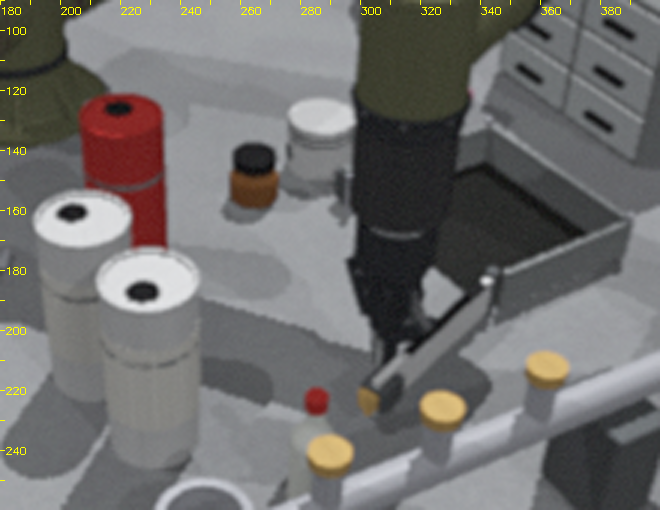

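Gate stands wide open (≈1.85 rad, free end at scene (303,222)). Raise and go behind tin T2.

Call:
{"method": "play_rows", "body": {
  "rows": [0, 0.02, -0.01, 0, 0, 0, 0, 0, 0.01, -0.04, 0, 0, 0, 0, 0, 0, -0.045, 0, 0, 0, 0, 0, 0, -0.045, 0, 0, 0, 0, 0, 0, -0.045, 0, 0, 0, 0]
}}

```text
time_s: 23.3
ee_pos: [634.7, 117.9, 205.7]
ee_rot: [2.205, -2.221, -0.012]
wrist_force: [0.5, 0.3, 0.4]
finger_gap: -0.1
```

Call:
{"method": "play_rows", "body": {
  "rows": [0, 0, -0.045, 0, 0, 0, 0.06, 0.03, 0.01, -0.04, 0, 0, 0, 0.06, 0.044, 0.01, 0, 0, 0, 0, 0.06, 0.044, 0.01, 0, 0, 0, 0, 0.06, 0.044, 0.01, 0, 0, 0, 0, 0.06]
}}

```text
time_s: 23.8
ee_pos: [593.7, -44.0, 303.3]
ee_rot: [-2.22, 2.218, -0.002]
wrist_force: [0.5, -1.3, -0.4]
finger_gap: 60.0
```

```bash
python3 go.py 600 -190 280 -90
python3 - <<'E'
from h import *
c=read_camera("wrist");crop(c,0,0,512,384,1,"w14")
import pickle; pickle.dump(c,open("w14.pkl","wb"))
E
```

```text
t 23.8 ee [593.7 -44.  303.3] yaw -89.9 j6 -0.26 shift mm (tool) [146.   -6.1  23.2] turn deg [-0.2   0.08  0.06] gap 60.0 F [ 0.5 -1.3 -0.4]
```

View pics/w14.png

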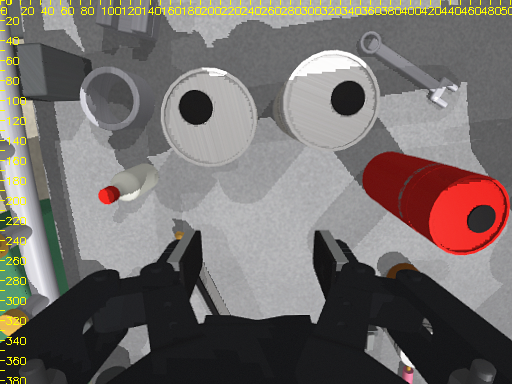

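Run:
```python
import pickle
from h import *
np.set_printoptions(precision=1,suppress=True)
c=pickle.load(open("w14.pkl","rb"))
print(onz(c,[(208.5,117),(331.5,99),(161,117),(256,117),(284,99),(379,99),(209,165),(209,69),(331,149),(331,50)],190))
```

```text
[[ 637.1 -110.   190. ]
 [ 529.2 -125.7  190. ]
 [ 679.7 -110.3  190. ]
 [ 595.1 -110.   190. ]
 [ 570.7 -125.3  190. ]
 [ 487.  -126.4  190. ]
 [ 638.4  -67.1  190. ]
 [ 635.3 -150.   190. ]
 [ 526.9  -82.2  190. ]
 [ 531.9 -165.6  190. ]]
```

Call:
{"method": "play_rows", "body": {
  "rows": [0.036, -0.01, 0, 0, 0, 0, 0.06, 0.036, -0.01, 0, 0, 0, 0, 0.06, 0.036, -0.01, 0, 0, 0, 0, 0.06, 0.036, -0.008, 0, 0, 0, 0, 0.06, 0, 0, 0, 0, -7, 0, 0.06]
}}

```text
time_s: 24.35
ee_pos: [626.2, -200.4, 307.9]
ee_rot: [-2.154, 2.153, 0.123]
wrist_force: [0.6, 0.6, -1.3]
finger_gap: 59.9
```

Call:
{"method": "play_rows", "body": {
  "rows": [0, 0, 0, 0, -7.5, 0, 0.06, 0, 0, 0, 0, -7.5, 0, 0.06, 0, 0, 0, 0, -7.5, 0, 0.06, 0, 0, 0, 0, 0, 0, 0.06, 0, 0, 0, 0, 0, 0, 0.06]
}}

```text
time_s: 24.85
ee_pos: [623.6, -205.1, 310.0]
ee_rot: [-1.915, 1.917, 0.51]
wrist_force: [-0.1, -0.0, 1.1]
finger_gap: 59.9
```

```bash
cat > gt.py <<'E'
from h import *
import sys
def tgt(yaw,tilt):
    # tool x yaw (deg), then turned by -tilt about tool y (fingers point away from +tool x)
    a=np.radians(yaw); T=Ro.from_matrix(np.array([[np.cos(a),np.sin(a),0],[np.sin(a),-np.cos(a),0],[0,0,-1]]))
    return T*Ro.from_rotvec([0,-np.radians(tilt),0])
def delta(x,y,z,yaw,tilt):
    o=get_obs(); R=Ro.from_rotvec(o["ee_rot"]); d=R.inv().apply(np.array([x,y,z])-o["ee_pos"]); w=np.degrees((R.inv()*tgt(yaw,tilt)).as_rotvec())
    print("t",round(o["time_s"],2),"ee",np.round(o["ee_pos"],1),"shift(tool) mm",d.round(1),"turn deg",w.round(2),"gap",round(o["finger_gap"],1),"F",np.round(o["wrist_force"],1)); print("q",np.round(o["joint_pos"],2))
if __name__=="__main__": delta(*map(float,sys.argv[1:6]))
E
python3 gt.py 633 -185 200 -90 30
```

```text
t 24.85 ee [ 623.6 -205.1  310. ] shift(tool) mm [ 38.6  -7.9 105.1] turn deg [-0.77  0.54  0.17] gap 59.9 F [-0.1 -0.   1.1]
q [-0.32  0.39  0.73 -0.57 -2.01  0.1 ]
```

Call:
{"method": "play_rows", "body": {
  "rows": [0.013, -0.004, 0.033, 0, 0, 0, 0.06, 0.013, -0.004, 0.033, 0, 0, 0, 0.06, 0.013, 0, 0.033, 0, 0, 0, 0.06, 0.022, 0, 0.037, 0, 0, 0, 0.06, 0.02, 0, 0.035, 0, 0, 0, 0.06]
}}

```text
time_s: 25.35
ee_pos: [636.7, -188.2, 127.9]
ee_rot: [-1.932, 1.911, 0.474]
wrist_force: [1.7, 0.9, -0.5]
finger_gap: 60.0
```

```bash
python3 gt.py 633 -180 14 -90 30
python3 - <<'E'
from h import *
D=read_camera("side"); crop(D,180,120,360,260,4,"d5")
c=read_camera("wrist");crop(c,0,0,512,384,1,"w15")
E
```

```text
t 25.35 ee [ 636.7 -188.2  127.9] shift(tool) mm [ 48.7   7.4 103.1] turn deg [-1.54 -0.56  1.02] gap 60.0 F [ 1.7  0.9 -0.5]
q [-0.28  0.39  0.39 -0.5  -1.68  0.26]
```

View pics/d5.png

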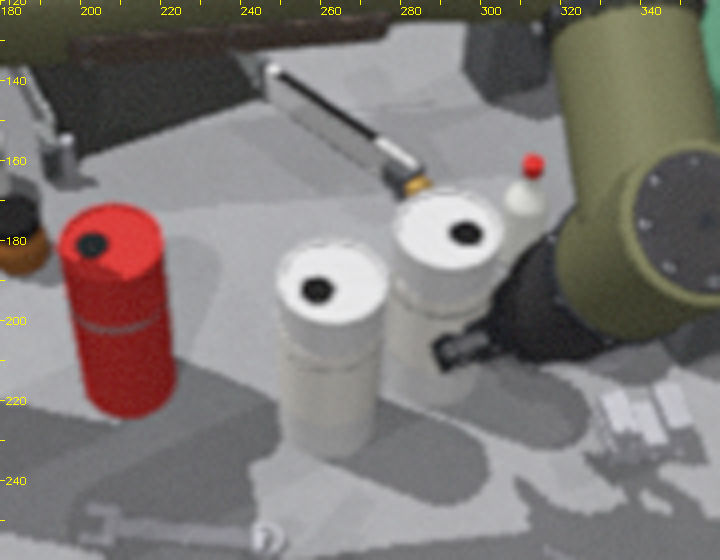

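View pics/w15.png

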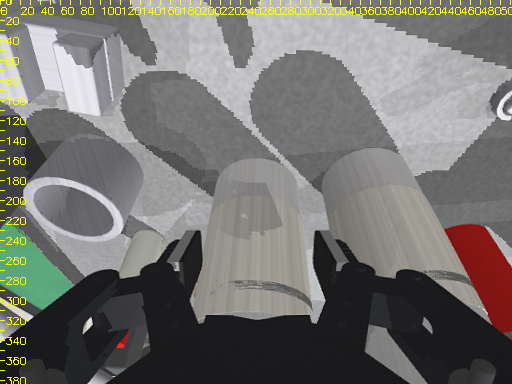

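The tin T2 sits centred between the open fingers (wrist (257,200)), no contact yet. Descend behind it.

Call:
{"method": "play_rows", "body": {
  "rows": [0.015, 0.003, 0.026, -1.5, -0.5, 1, 0.06, 0.014, 0.002, 0.026, 0, 0, 0, 0.06, 0.012, 0.001, 0.022, 0, 0, 0, 0.06, 0.004, 0, 0.008, 0, 0, 0, 0.06, 0, 0, 0, 0, 0, 0, 0.06]
}}

```text
time_s: 25.95
ee_pos: [632.5, -184.7, 40.6]
ee_rot: [-1.94, 1.925, 0.508]
wrist_force: [0.2, 0.5, 0.8]
finger_gap: 60.0
```

```bash
python3 gt.py 633 -170 14 -90 30
```

```text
t 25.95 ee [ 632.5 -184.7   40.6] shift(tool) mm [ 0.3 -0.5 30.4] turn deg [ 0.11 -0.51  0.43] gap 60.0 F [0.2 0.5 0.8]
q [-0.27  0.45  0.3  -0.49 -1.58  0.31]
```

Call:
{"method": "play_rows", "body": {
  "rows": [0.008, 0, 0.012, 0, -0.5, 0.4, 0.06, 0.006, 0, 0.008, 0, 0, 0, 0.06, 0, 0, 0, 0, 0, 0, 0.06, 0, 0, 0, 0, 0, 0, 0.06, 0, 0, 0, 0, 0, 0, 0.06]
}}

```text
time_s: 26.45
ee_pos: [635.5, -188.6, 21.5]
ee_rot: [-1.931, 1.924, 0.506]
wrist_force: [0.2, -0.2, -0.1]
finger_gap: 60.1
```

```bash
python3 gt.py 633 -150 14 -90 30
python3 - <<'E'
from h import *
c=read_camera("wrist");crop(c,0,0,512,384,1,"w16")
E
```

```text
t 26.45 ee [ 635.5 -188.6   21.5] shift(tool) mm [-29.8   2.5  25.7] turn deg [-0.29 -0.24  0.28] gap 60.1 F [ 0.2 -0.2 -0.1]
q [-0.28  0.47  0.3  -0.5  -1.55  0.33]
```

View pics/w16.png

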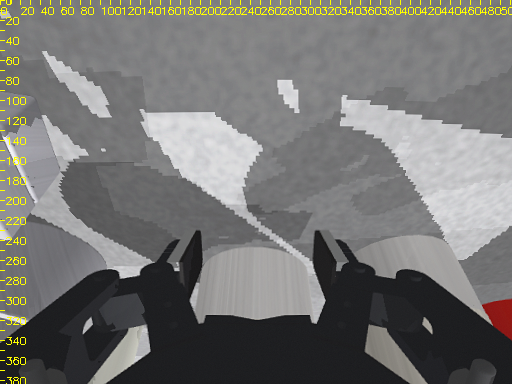

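Call:
{"method": "play_rows", "body": {
  "rows": [-0.004, 0.001, 0.009, 0, 0, 0, 0.06, -0.007, 0, 0.006, 0, 0, 0, 0.06, -0.008, 0, 0.0045, 0, 0, 0, 0.06, -0.008, 0, 0.0045, 0, 0, 0, 0.06, -0.007, 0, 0.004, 0, 0, 0, 0.06]
}}

```text
time_s: 27.0
ee_pos: [634.8, -142.5, 14.1]
ee_rot: [-1.93, 1.924, 0.503]
wrist_force: [1.8, -2.3, -0.7]
finger_gap: 60.0
```

```bash
python3 gt.py 633 -140 14 -90 30
python3 - <<'E'
from h import *
c=read_camera("wrist");crop(c,0,0,512,384,1,"w17")
E
```

```text
t 27.0 ee [ 634.8 -142.5   14.1] shift(tool) mm [-2.1  1.8  1.3] turn deg [-0.39 -0.3   0.27] gap 60.0 F [ 1.8 -2.3 -0.7]
q [-0.22  0.42  0.22 -0.51 -1.5   0.29]
```

View pics/w17.png

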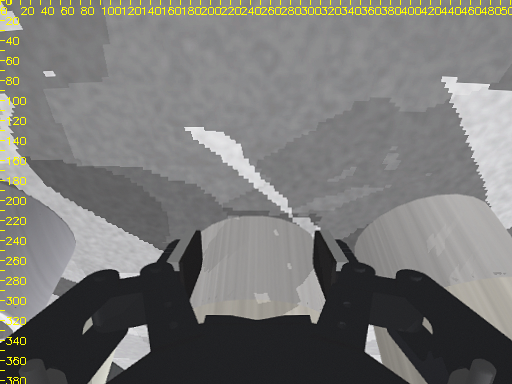

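Contact low on the tin (−2.3 N). Pushing.

Call:
{"method": "play_rows", "body": {
  "rows": [-0.009, 0.001, 0.005, -0.3, -0.3, 0.3, 0.06, -0.012, 0.002, 0.007, 0, 0, 0, 0.06, -0.014, 0.002, 0.008, 0, 0, 0, 0.06, -0.015, 0.0025, 0.0085, 0, 0, 0, 0.06, -0.015, 0.0025, 0.0085, 0, 0, 0, 0.06]
}}

```text
time_s: 27.55
ee_pos: [626.0, -64.5, 15.5]
ee_rot: [-1.924, 1.929, 0.507]
wrist_force: [2.4, -2.2, -0.4]
finger_gap: 60.2
```

```bash
python3 gt.py 620 -50 14 -90 30
python3 - <<'E'
from h import *
c=read_camera("wrist");crop(c,0,0,512,384,1,"w18")
D=read_camera("side"); crop(D,180,120,360,260,4,"d6")
E
```

```text
t 27.55 ee [626.  -64.5  15.5] shift(tool) mm [-11.9   6.1   8.5] turn deg [-0.37 -0.19 -0.05] gap 60.2 F [ 2.4 -2.2 -0.4]
q [-0.11  0.33  0.11 -0.52 -1.43  0.2 ]
```

View pics/w18.png

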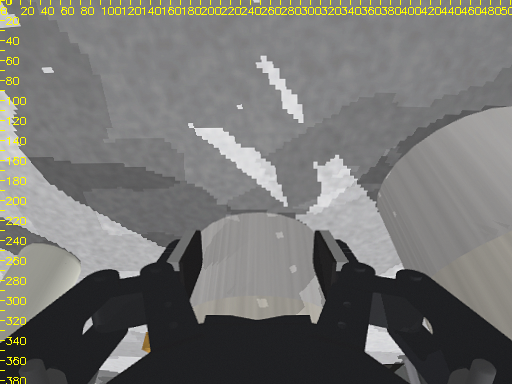

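View pics/d6.png

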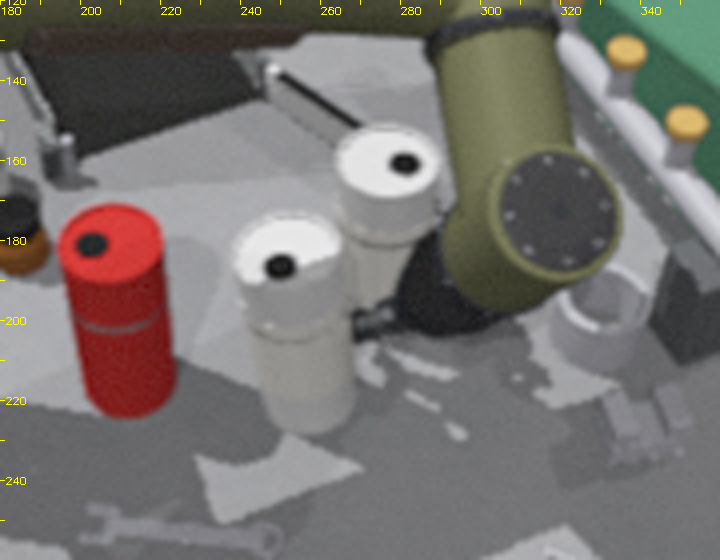

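T1 may have been brushed; checking.

Run:
```python
from h import *
S=read_camera("scene"); crop(S,170,100,330,260,4,"s7")
D=read_camera("side"); crop(D,220,140,320,240,6,"d7")
```

```text
(no output)
```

View pics/s7.png

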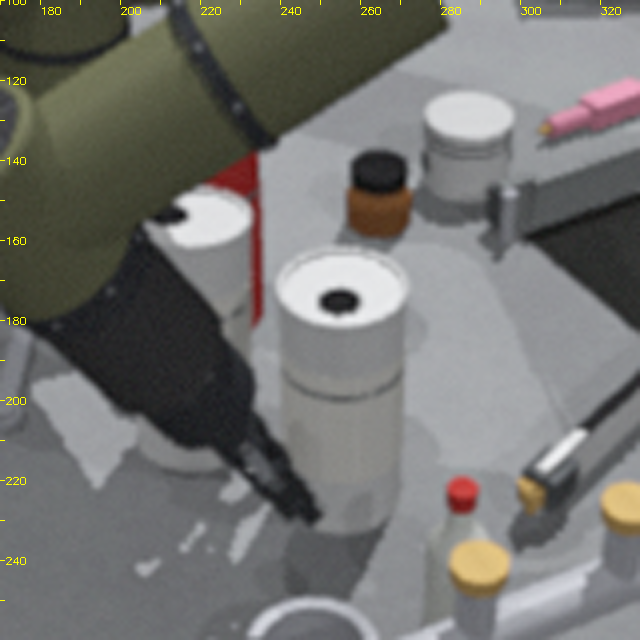

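View pics/d7.png

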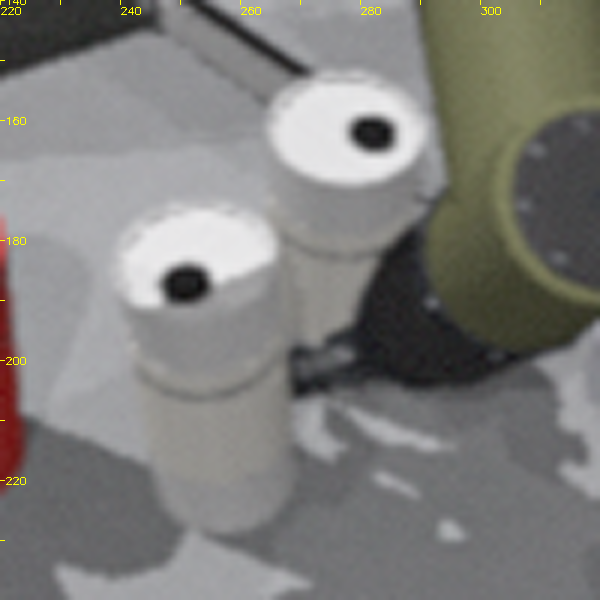

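T1 is leaning slightly (~0.1 rad) against the wrist. Ease away in +x so it settles back.

Call:
{"method": "play_rows", "body": {
  "rows": [0, -0.003, 0, 0, 0, 0, 0.06, 0, -0.003, 0, 0, 0, 0, 0.06, 0, -0.004, 0, 0, 0, 0, 0.06, 0, -0.004, 0, 0, 0, 0, 0.06, 0, 0, 0, 0, 0, 0, 0.06]
}}

```text
time_s: 28.25
ee_pos: [639.1, -66.5, 14.2]
ee_rot: [-1.926, 1.931, 0.515]
wrist_force: [-0.1, -1.6, 0.6]
finger_gap: 60.1
```

```bash
python3 gt.py 640 -64 14 -90 30
python3 - <<'E'
from h import *
D=read_camera("side"); crop(D,220,140,320,240,6,"d8")
E
```

```text
t 28.25 ee [639.1 -66.5  14.2] shift(tool) mm [-2.  -0.9  1.4] turn deg [-0.02 -0.14 -0.16] gap 60.1 F [-0.1 -1.6  0.6]
q [-0.11  0.36  0.15 -0.52 -1.44  0.2 ]
```

View pics/d8.png

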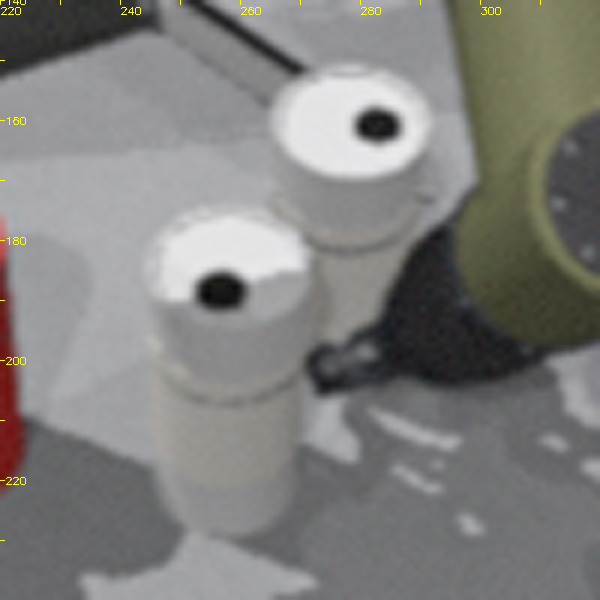

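T1 is upright again. Push T2 straight along +y.

Call:
{"method": "play_rows", "body": {
  "rows": [-0.01, 0, 0.006, 0, 0, 0, 0.06, -0.014, 0, 0.008, 0, 0, 0, 0.06, -0.015, 0, 0.0085, 0, 0, 0, 0.06, -0.015, 0, 0.0085, 0, 0, 0, 0.06, -0.015, 0, 0.0085, 0, 0, 0, 0.06]
}}

```text
time_s: 28.8
ee_pos: [640.4, 12.5, 14.3]
ee_rot: [-1.922, 1.938, 0.507]
wrist_force: [-0.4, -3.6, -0.4]
finger_gap: 60.2
```

```bash
python3 gt.py 640 20 14 -90 30
python3 - <<'E'
from h import *
D=read_camera("side"); crop(D,180,110,330,240,5,"d9")
c=read_camera("wrist");crop(c,0,0,512,384,1,"w19")
E
```

```text
t 28.8 ee [640.4  12.5  14.3] shift(tool) mm [-6.4  0.5  4. ] turn deg [-0.29 -0.38 -0.38] gap 60.2 F [-0.4 -3.6 -0.4]
q [ 0.02  0.31  0.08 -0.53 -1.36  0.09]
```

View pics/d9.png

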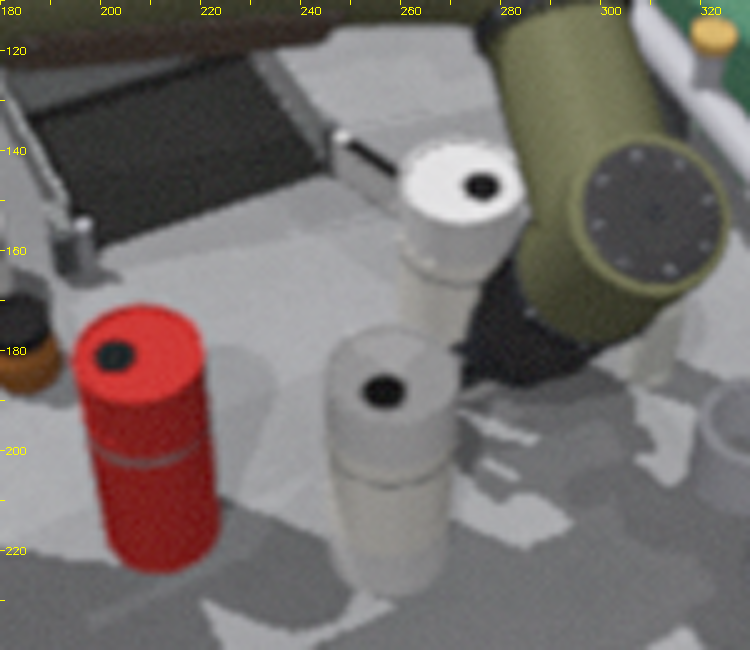

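View pics/w19.png

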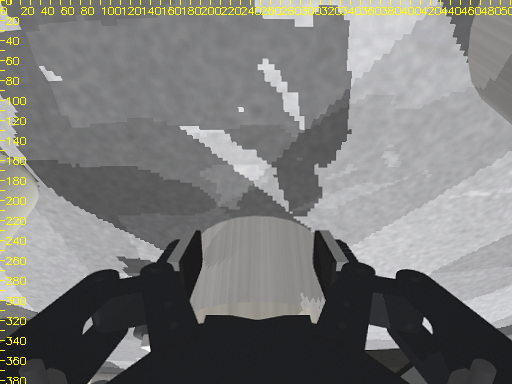

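Call:
{"method": "play_rows", "body": {
  "rows": [-0.012, 0.002, 0.007, 0, 0, 0, 0.06, -0.014, 0.003, 0.008, 0, 0, 0, 0.06, -0.015, 0.004, 0.0085, 0, 0, 0, 0.06, -0.015, 0.005, 0.0085, 0, 0, 0, 0.06, -0.015, 0.005, 0.0085, 0, 0, 0, 0.06]
}}

```text
time_s: 29.4
ee_pos: [621.4, 99.3, 14.1]
ee_rot: [-1.923, 1.937, 0.505]
wrist_force: [0.7, -3.1, -0.9]
finger_gap: 59.8
```

```bash
python3 gt.py 565 346 14 -90 30
python3 - <<'E'
from h import *
D=read_camera("side"); crop(D,180,110,330,240,5,"d10")
S=read_camera("scene"); crop(S,180,90,400,260,3,"s8")
E
```

```text
t 29.4 ee [621.4  99.3  14.1] shift(tool) mm [-214.2   58.2  121.5] turn deg [-0.33 -0.42 -0.32] gap 59.8 F [ 0.7 -3.1 -0.9]
q [ 0.16  0.22 -0.02 -0.53 -1.28 -0.02]
```

View pics/d10.png

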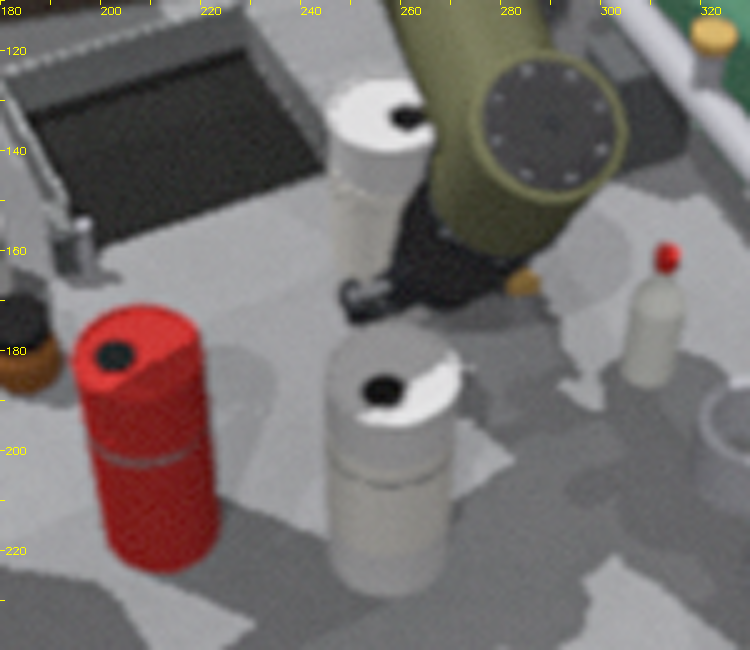

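View pics/s8.png

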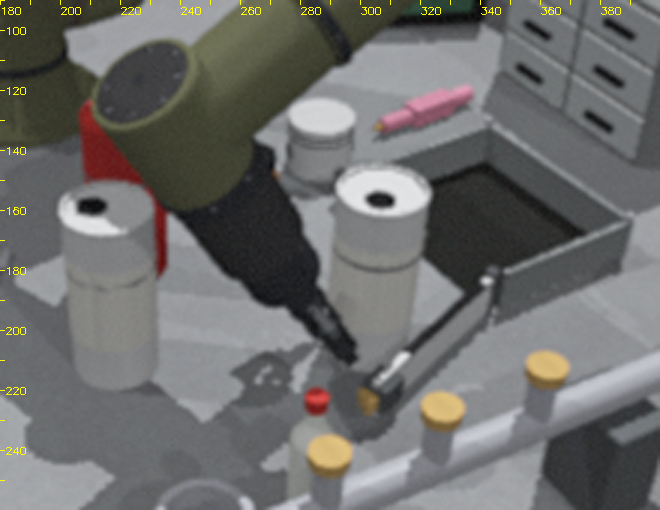

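Call:
{"method": "play_rows", "body": {
  "rows": [-0.012, 0.006, 0.007, -0.3, -0.4, -0.3, 0.06, -0.014, 0.006, 0.008, 0, 0, 0, 0.06, -0.015, 0.005, 0.0085, 0, 0, 0, 0.06, -0.015, 0.005, 0.0085, 0, 0, 0, 0.06, -0.015, 0.004, 0.0085, 0, 0, 0, 0.06]
}}

```text
time_s: 30.0
ee_pos: [594.1, 183.7, 14.5]
ee_rot: [-1.927, 1.929, 0.513]
wrist_force: [0.3, -2.4, 0.1]
finger_gap: 59.8
```

```bash
python3 gt.py 565 346 14 -90 30
python3 - <<'E'
from h import *
D=read_camera("side"); crop(D,180,100,330,230,5,"d11")
S=read_camera("scene"); crop(S,180,90,400,260,3,"s9")
E
```

```text
t 30.0 ee [594.1 183.7  14.5] shift(tool) mm [-140.5   29.3   81.2] turn deg [-0.09 -0.12 -0.03] gap 59.8 F [ 0.3 -2.4  0.1]
q [ 0.31  0.15 -0.1  -0.53 -1.2  -0.14]
```

View pics/d11.png

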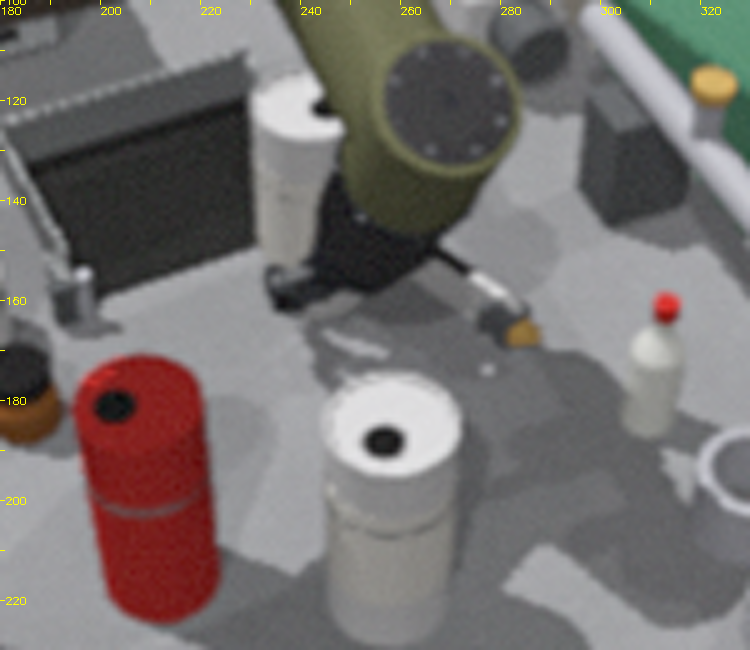

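View pics/s9.png

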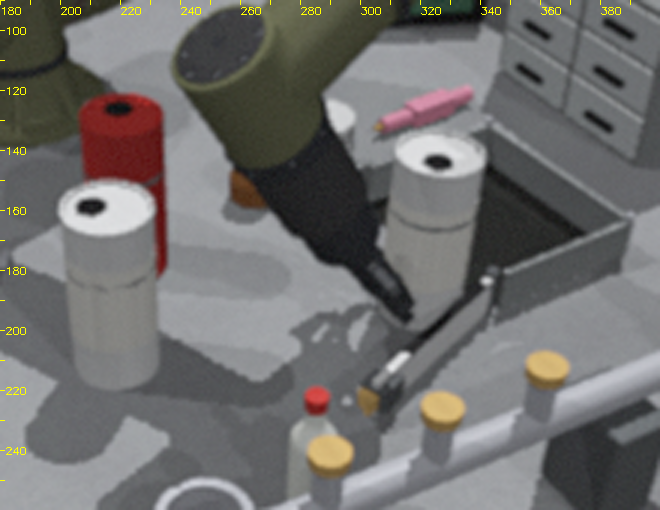

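Call:
{"method": "play_rows", "body": {
  "rows": [-0.008, 0.006, 0.0045, 0, 0, 0, 0.06, -0.009, 0.007, 0.005, 0, 0, 0, 0.06, -0.009, 0.006, 0.005, 0, 0, 0, 0.06, -0.012, 0.003, 0.007, 0, 0, 0, 0.06, -0.013, 0.001, 0.0075, 0, 0, 0, 0.06]
}}

```text
time_s: 30.6
ee_pos: [569.5, 244.5, 14.7]
ee_rot: [-1.927, 1.93, 0.512]
wrist_force: [0.3, -4.2, -0.2]
finger_gap: 60.1
```

```bash
python3 gt.py 565 346 14 -90 30
python3 - <<'E'
from h import *
S=read_camera("scene"); crop(S,240,90,400,220,4,"s10")
c=read_camera("wrist");crop(c,0,0,512,384,1,"w20")
E
```

```text
t 30.6 ee [569.5 244.5  14.7] shift(tool) mm [-87.7   4.7  51.1] turn deg [-0.11 -0.17 -0.05] gap 60.1 F [ 0.3 -4.2 -0.2]
q [ 0.43  0.1  -0.16 -0.52 -1.13 -0.25]
```

View pics/s10.png

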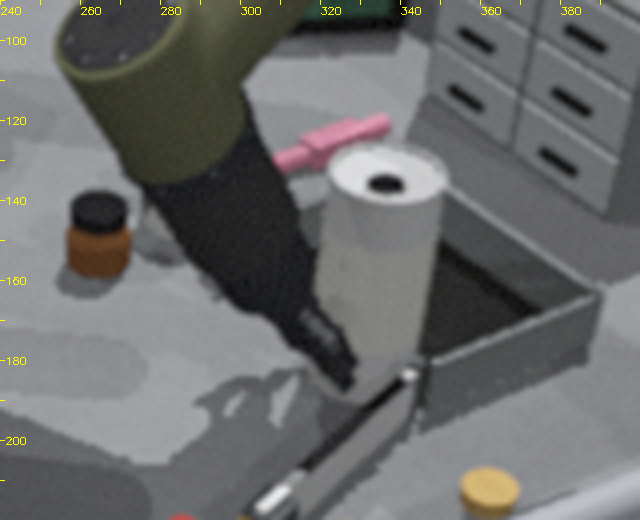

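View pics/w20.png

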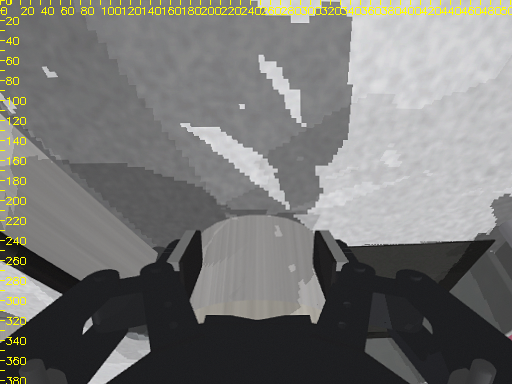

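Call:
{"method": "play_rows", "body": {
  "rows": [-0.012, 0.002, 0.007, 0, 0, 0, 0.06, -0.014, 0.002, 0.008, 0, 0, 0, 0.06, -0.015, 0.001, 0.0085, 0, 0, 0, 0.06, -0.014, 0, 0.008, 0, 0, 0, 0.06, -0.008, 0, 0.0045, 0, 0, 0, 0.06]
}}

```text
time_s: 31.2
ee_pos: [564.1, 321.8, 14.5]
ee_rot: [-1.93, 1.929, 0.512]
wrist_force: [0.5, -4.6, 0.9]
finger_gap: 60.3
```

```bash
python3 gt.py 565 346 14 -90 30
python3 - <<'E'
from h import *
S=read_camera("scene"); crop(S,240,90,400,220,4,"s11")
E
```

```text
t 31.2 ee [564.1 321.8  14.5] shift(tool) mm [-20.8  -0.9  12.5] turn deg [-0.02 -0.22  0.04] gap 60.3 F [ 0.5 -4.6  0.9]
q [ 0.56  0.12 -0.14 -0.5  -1.07 -0.37]
```

View pics/s11.png

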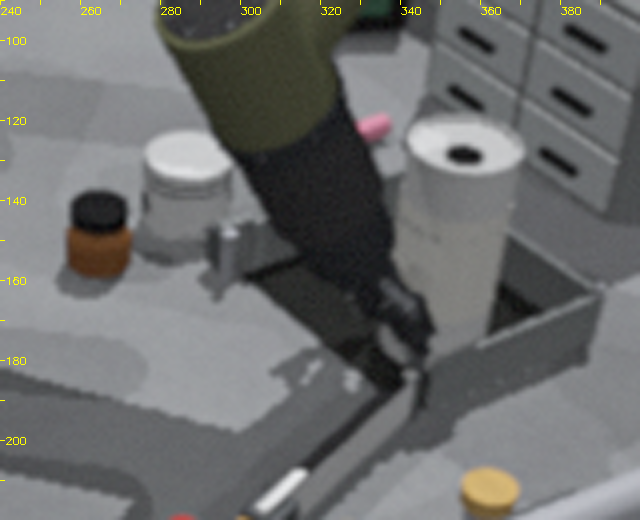

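Call:
{"method": "play_rows", "body": {
  "rows": [-0.008, 0, 0.005, 0, 0, 0, 0.06, -0.007, 0, 0.004, 0, 0, 0, 0.06, -0.004, 0, 0.002, 0, 0, 0, 0.06, 0, 0, 0, 0, 0, 0, 0.06, 0.005, 0, -0.003, 0, 0, 0, 0.06]
}}

```text
time_s: 31.75
ee_pos: [564.0, 340.5, 14.6]
ee_rot: [-1.931, 1.927, 0.513]
wrist_force: [-0.5, -0.6, 0.1]
finger_gap: 59.8
```

Call:
{"method": "play_rows", "body": {
  "rows": [0.012, 0, -0.007, 0, 0, 0, 0.06, 0.02, 0, -0.013, 0, 0, 0, 0.06, 0.03, 0, -0.019, 0, 0, 0, 0.06, 0.03, 0, -0.019, 0, 0, 0, 0.06, 0.025, 0, -0.03, 0, 0, 0, 0.06]
}}

```text
time_s: 32.25
ee_pos: [561.4, 190.6, 31.2]
ee_rot: [-1.934, 1.923, 0.52]
wrist_force: [-0.2, -0.1, -1.3]
finger_gap: 60.3
```

```bash
python3 gt.py 527 -185 200 -90 30
python3 - <<'E'
from h import *
S=read_camera("scene"); crop(S,180,90,400,260,3,"s12")
E
```

```text
t 32.25 ee [561.4 190.6  31.2] shift(tool) mm [ 240.9   37.2 -333.6] turn deg [ 0.3  -0.03  0.24] gap 60.3 F [-0.2 -0.1 -1.3]
q [ 0.34  0.06 -0.17 -0.53 -1.21 -0.17]
```

View pics/s12.png

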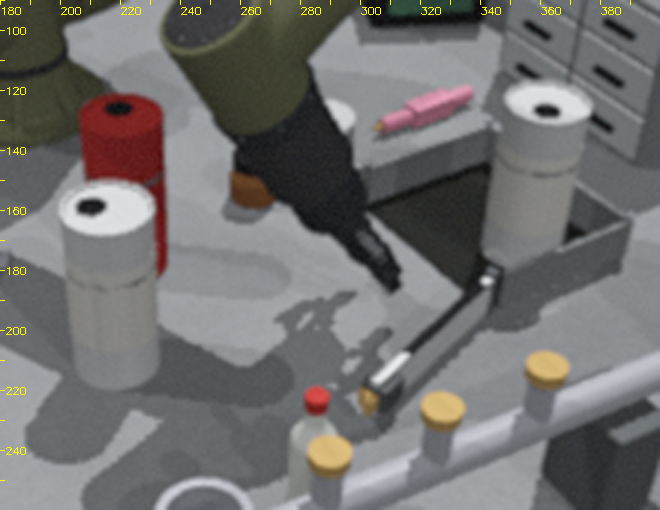

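Run:
```python
from h import *
np.set_printoptions(precision=1,suppress=True)
S=read_camera("scene");D=read_camera("side")
for n,a,b in [("T1",(215.5,159.5),(258.3,185)),]:
    print(n,*tri(S,a,D,b),onz(S,[a],190)[0],onz(D,[b],190)[0])
print("T2",onz(S,[(362.5,124)],190))
```

```text
T1 [522.7 -95.8 185.7] 2.317451261851902 [527.4 -96.8 190. ] [ 521.1 -100.7  190. ]
T2 [[565.7 382.5 190. ]]
```

Call:
{"method": "play_rows", "body": {
  "rows": [-0.021, 0, -0.036, 0, 0, 0, 0.06, -0.022, 0, -0.038, 0, 0, 0, 0.06, -0.022, 0, -0.038, 0, 0, 0, 0.06, -0.022, 0, -0.038, 0, 0, 0, 0.06, -0.022, 0, -0.038, 0, 0, 0, 0.06]
}}

```text
time_s: 32.9
ee_pos: [559.1, 189.8, 247.8]
ee_rot: [-1.93, 1.935, 0.533]
wrist_force: [0.9, -0.9, 0.6]
finger_gap: 60.2
```

```bash
python3 gt.py 527 -185 280 -90 30
```

```text
t 32.9 ee [559.1 189.8 247.8] shift(tool) mm [ 308.7   33.2 -214.8] turn deg [ 0.83 -0.01 -0.37] gap 60.2 F [ 0.9 -0.9  0.6]
q [ 0.34 -0.06  0.1  -0.5  -1.56 -0.38]
```

Call:
{"method": "play_rows", "body": {
  "rows": [0.01, 0.004, -0.045, 0.8, 0, -0.4, 0.06, 0.038, 0.004, -0.023, 0, 0, 0, 0.06, 0.038, 0.004, -0.022, 0, 0, 0, 0.06, 0.038, 0.004, -0.022, 0, 0, 0, 0.06, 0.038, 0.004, -0.022, 0, 0, 0, 0.06]
}}

```text
time_s: 33.4
ee_pos: [539.6, -16.4, 293.0]
ee_rot: [-1.936, 1.9, 0.509]
wrist_force: [0.6, 0.8, -0.5]
finger_gap: 59.7
```

Call:
{"method": "play_rows", "body": {
  "rows": [0.038, 0.004, -0.022, 0, 0, 0, 0.06, 0.038, 0.003, -0.022, 0, 0, 0, 0.06, 0.038, 0.002, -0.022, 0, 0, 0, 0.06, 0.03, 0, -0.017, 0, 0, 0, 0.06, 0, 0, 0, 0, 0, 0, 0.06]
}}

```text
time_s: 33.9
ee_pos: [531.1, -191.3, 289.3]
ee_rot: [-1.932, 1.899, 0.514]
wrist_force: [0.4, 0.9, -1.0]
finger_gap: 59.7
```

```bash
python3 gt.py 527 -172 120 -90 30
```

```text
t 33.9 ee [ 531.1 -191.3  289.3] shift(tool) mm [ 69.6   6.4 155.5] turn deg [-0.37  0.66  1.11] gap 59.7 F [ 0.4  0.9 -1. ]
q [-0.34  0.16  0.41 -0.55 -1.96  0.19]
```

Call:
{"method": "play_rows", "body": {
  "rows": [0.015, 0.002, 0.031, -0.4, 0.6, 1, 0.06, 0.015, 0.001, 0.031, 0, 0, 0, 0.06, 0.015, 0.001, 0.031, 0, 0, 0, 0.06, 0.015, 0, 0.031, 0, 0, 0, 0.06, 0.012, 0, 0.02, 0, 0, 0, 0.06]
}}

```text
time_s: 34.4
ee_pos: [529.6, -179.7, 125.9]
ee_rot: [-1.927, 1.919, 0.509]
wrist_force: [0.3, 0.4, 0.2]
finger_gap: 60.5
```

```bash
python3 gt.py 527 -170 16 -90 30
python3 - <<'E'
from h import *
D=read_camera("side"); crop(D,180,100,360,260,4,"d12")
c=read_camera("wrist");crop(c,0,0,512,384,1,"w21")
E
```

```text
t 34.4 ee [ 529.6 -179.7  125.9] shift(tool) mm [46.7  3.6 99.9] turn deg [-0.39  0.08  0.34] gap 60.5 F [0.3 0.4 0.2]
q [-0.32  0.16  0.11 -0.5  -1.68  0.31]
```

View pics/w21.png

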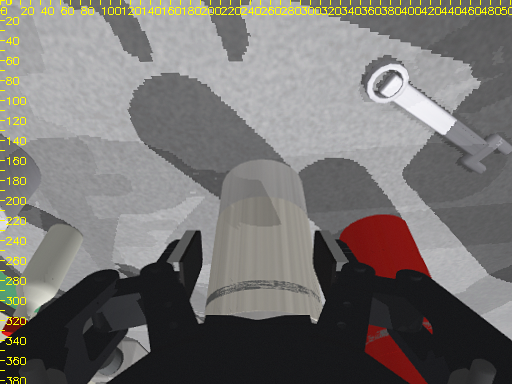

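View pics/d12.png

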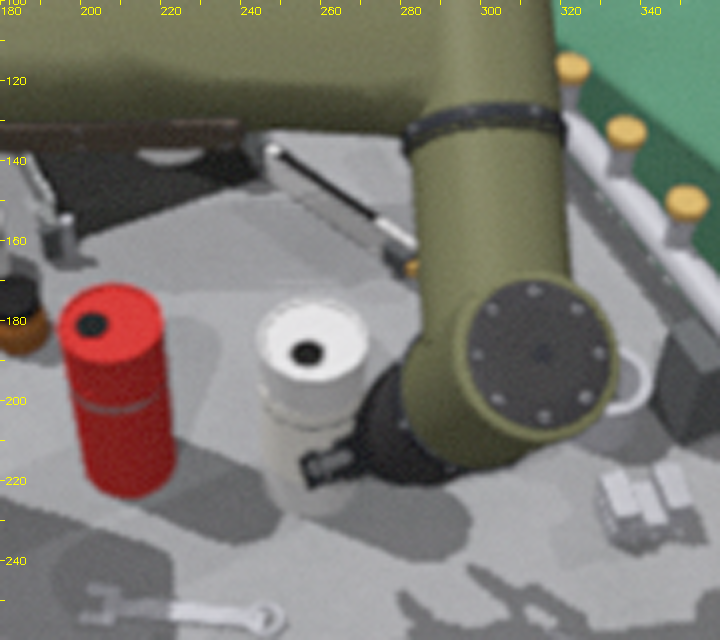

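Call:
{"method": "play_rows", "body": {
  "rows": [0.015, 0.002, 0.027, -0.4, 0, 0.3, 0.06, 0.015, 0.001, 0.027, 0, 0, 0, 0.06, 0.014, 0.001, 0.025, 0, 0, 0, 0.06, 0.006, 0, 0.015, 0, 0, 0, 0.06, 0.001, 0, 0.006, 0, 0, 0, 0.06]
}}

```text
time_s: 35.0
ee_pos: [529.5, -173.2, 18.3]
ee_rot: [-1.93, 1.92, 0.507]
wrist_force: [0.7, -0.2, 0.4]
finger_gap: 60.0
```

```bash
python3 gt.py 526 -160 14 -90 30
```

```text
t 35.0 ee [ 529.5 -173.2   18.3] shift(tool) mm [-9.4  3.5 10.3] turn deg [-0.32 -0.08  0.38] gap 60.0 F [ 0.7 -0.2  0.4]
q [-0.3   0.24 -0.   -0.5  -1.5   0.39]
```

Call:
{"method": "play_rows", "body": {
  "rows": [-0.005, 0.003, 0.007, -0.3, 0, 0.4, 0.06, -0.007, 0, 0.004, 0, 0, 0, 0.06, -0.007, 0, 0.004, 0, 0, 0, 0.06, -0.007, 0, 0.004, 0, 0, 0, 0.06, -0.007, 0, 0.004, 0, 0, 0, 0.06]
}}

```text
time_s: 35.5
ee_pos: [528.9, -131.1, 19.9]
ee_rot: [-1.929, 1.926, 0.506]
wrist_force: [-1.1, -1.9, -1.7]
finger_gap: 59.9
```

```bash
python3 gt.py 526 -130 14 -90 30;python3 - <<'E'
from h import *
c=read_camera("wrist");crop(c,0,0,512,384,1,"w22")
E
```

```text
t 35.5 ee [ 528.9 -131.1   19.9] shift(tool) mm [2.  2.9 5.6] turn deg [-0.31 -0.26  0.16] gap 59.9 F [-1.1 -1.9 -1.7]
q [-0.24  0.18 -0.07 -0.51 -1.47  0.33]
```

View pics/w22.png

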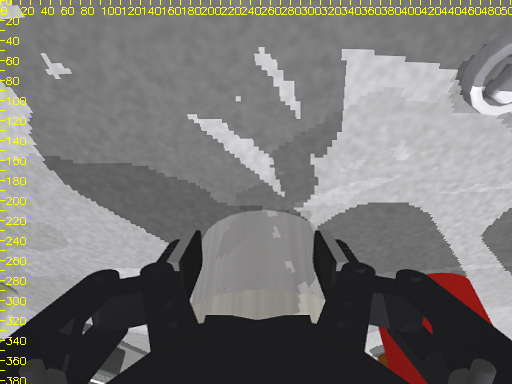

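Call:
{"method": "play_rows", "body": {
  "rows": [-0.006, 0.001, 0.008, -0.3, -0.2, 0.2, 0.06, -0.01, 0.001, 0.009, 0, 0, 0, 0.06, -0.014, 0.001, 0.0085, 0, 0, 0, 0.06, -0.015, 0.001, 0.0085, 0, 0, 0, 0.06, -0.015, 0.001, 0.0085, 0, 0, 0, 0.06]
}}

```text
time_s: 36.05
ee_pos: [526.0, -59.4, 16.2]
ee_rot: [-1.928, 1.932, 0.5]
wrist_force: [0.9, -3.1, -0.5]
finger_gap: 60.1
```

Call:
{"method": "play_rows", "body": {
  "rows": [-0.012, 0, 0.007, 0, 0, 0, 0.06, -0.014, 0, 0.008, 0, 0, 0, 0.06, -0.015, 0, 0.0085, 0, 0, 0, 0.06, -0.015, 0, 0.0085, 0, 0, 0, 0.06, -0.015, 0, 0.0085, 0, 0, 0, 0.06]
}}

```text
time_s: 36.55
ee_pos: [525.8, 27.1, 16.1]
ee_rot: [-1.93, 1.933, 0.498]
wrist_force: [0.6, -3.1, 0.7]
finger_gap: 59.7
```

```bash
python3 gt.py 520 150 14 -90 30
python3 - <<'E'
from h import *
D=read_camera("side"); crop(D,180,100,360,260,4,"d13")
S=read_camera("scene"); crop(S,180,90,400,260,3,"s13")
E
```

```text
t 36.55 ee [525.8  27.1  16.1] shift(tool) mm [-106.1    6.2   61.9] turn deg [-0.43 -0.69  0.02] gap 59.7 F [ 0.6 -3.1  0.7]
q [ 0.05  0.02 -0.24 -0.53 -1.32  0.08]
```

View pics/s13.png

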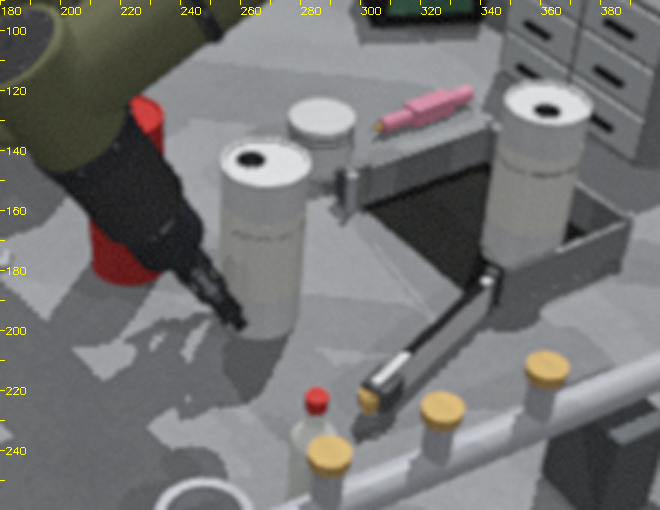

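View pics/d13.png

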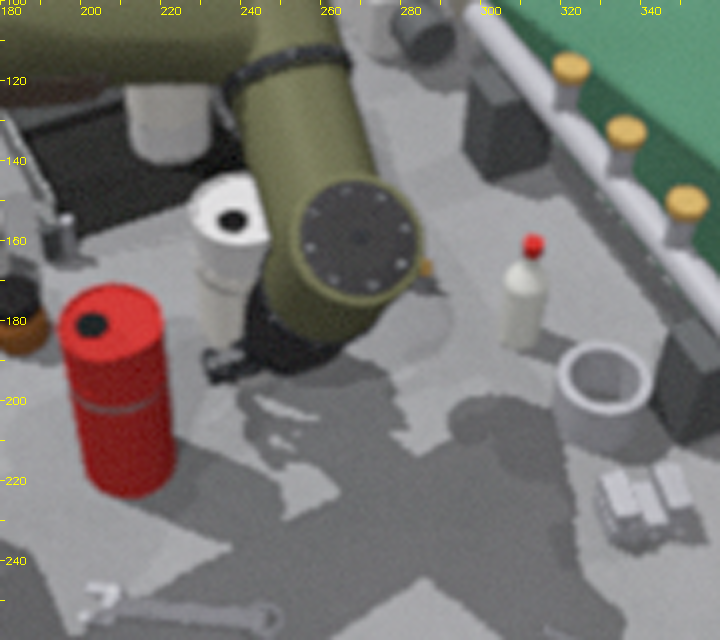

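Call:
{"method": "play_rows", "body": {
  "rows": [-0.012, 0.001, 0.007, -0.4, -0.6, 0, 0.06, -0.014, 0.001, 0.008, 0, 0, 0, 0.06, -0.015, 0.001, 0.0085, 0, 0, 0, 0.06, -0.015, 0.001, 0.0085, 0, 0, 0, 0.06, -0.015, 0.001, 0.0085, 0, 0, 0, 0.06]
}}

```text
time_s: 37.15
ee_pos: [520.3, 108.8, 15.8]
ee_rot: [-1.929, 1.929, 0.513]
wrist_force: [0.2, -3.3, 1.1]
finger_gap: 60.0
```

Call:
{"method": "play_rows", "body": {
  "rows": [-0.012, 0.004, 0.007, 0, 0, 0, 0.06, -0.014, 0.005, 0.008, 0, 0, 0, 0.06, -0.015, 0.005, 0.0085, 0, 0, 0, 0.06, -0.015, 0.005, 0.0085, 0, 0, 0, 0.06, -0.013, 0.005, 0.0075, 0, 0, 0, 0.06]
}}

```text
time_s: 37.65
ee_pos: [496.3, 189.3, 15.8]
ee_rot: [-1.928, 1.932, 0.508]
wrist_force: [0.9, -2.5, 1.8]
finger_gap: 59.8
```

```bash
python3 gt.py 463 340 14 -90 30
python3 - <<'E'
from h import *
D=read_camera("side"); crop(D,180,100,360,260,4,"d14")
S=read_camera("scene"); crop(S,220,90,400,230,4,"s14")
E
```

```text
t 37.65 ee [496.3 189.3  15.8] shift(tool) mm [-130.1   33.7   75.9] turn deg [-0.14 -0.38 -0.09] gap 59.8 F [ 0.9 -2.5  1.8]
q [ 0.39 -0.11 -0.36 -0.52 -1.16 -0.21]
```

View pics/s14.png

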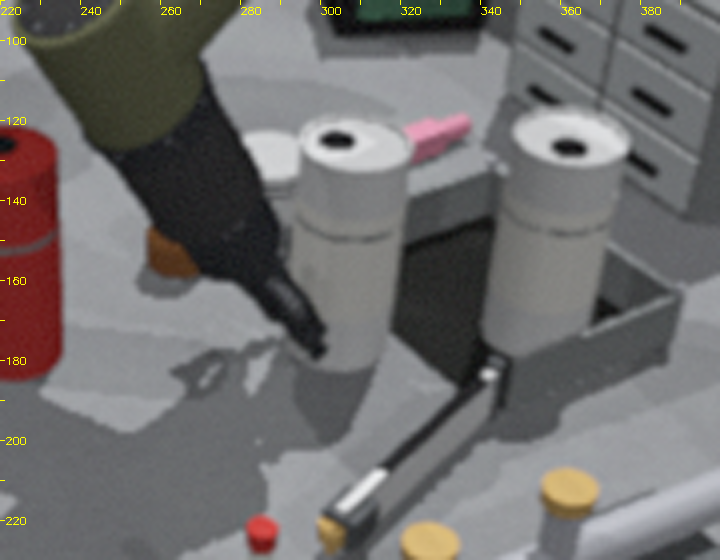

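View pics/d14.png

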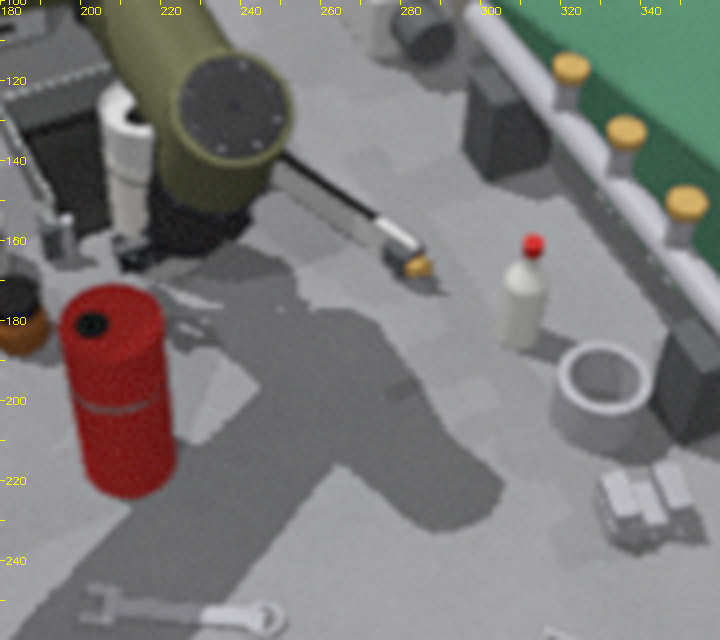

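Call:
{"method": "play_rows", "body": {
  "rows": [-0.012, 0.004, 0.007, 0, -0.3, 0, 0.06, -0.014, 0.003, 0.008, 0, 0, 0, 0.06, -0.014, 0.003, 0.008, 0, 0, 0, 0.06, -0.014, 0.003, 0.008, 0, 0, 0, 0.06, -0.008, 0.001, 0.0045, 0, 0, 0, 0.06]
}}

```text
time_s: 38.25
ee_pos: [482.2, 259.4, 15.3]
ee_rot: [-1.926, 1.932, 0.511]
wrist_force: [1.2, -3.6, 1.4]
finger_gap: 60.1
```

```bash
python3 gt.py 470 342 14 -90 30
python3 - <<'E'
from h import *
c=read_camera("wrist");crop(c,0,0,512,384,1,"w23")
S=read_camera("scene"); crop(S,220,90,400,230,4,"s15")
E
```

```text
t 38.25 ee [482.2 259.4  15.3] shift(tool) mm [-71.   12.4  42.1] turn deg [-0.12 -0.22 -0.14] gap 60.1 F [ 1.2 -3.6  1.4]
q [ 0.54 -0.13 -0.39 -0.5  -1.08 -0.35]
```

View pics/w23.png

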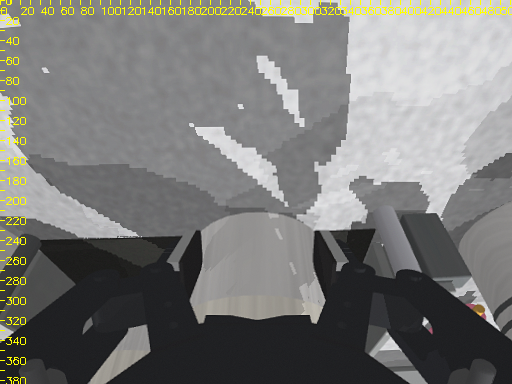

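View pics/s15.png

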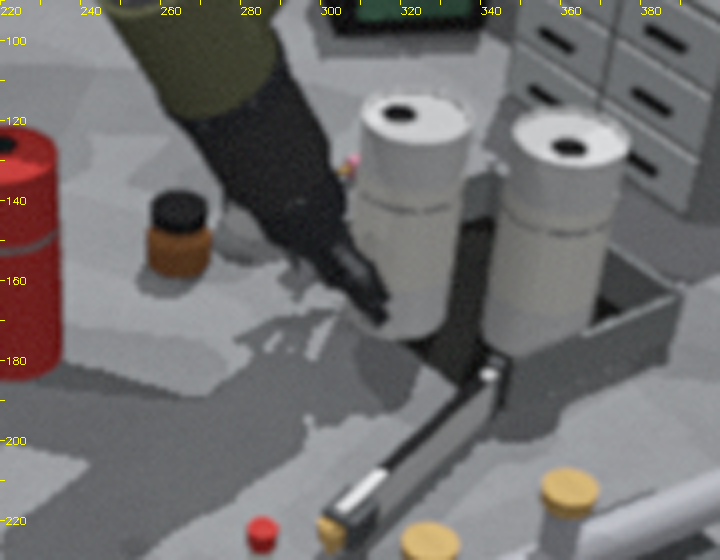

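Call:
{"method": "play_rows", "body": {
  "rows": [-0.012, 0.001, 0.007, 0, 0, 0, 0.06, -0.014, 0.002, 0.008, 0, 0, 0, 0.06, -0.014, 0.003, 0.008, 0, 0, 0, 0.06, -0.012, 0.003, 0.007, 0, 0, 0, 0.06, -0.006, 0.002, 0.0035, 0, 0, 0, 0.06]
}}

```text
time_s: 38.85
ee_pos: [473.2, 324.7, 14.8]
ee_rot: [-1.924, 1.936, 0.507]
wrist_force: [0.9, -5.0, 3.0]
finger_gap: 60.0
```

```bash
python3 gt.py 470 342 14 -90 30
```

```text
t 38.85 ee [473.2 324.7  14.8] shift(tool) mm [-14.6   3.3   9.2] turn deg [-0.25 -0.38 -0.28] gap 60.0 F [ 0.9 -5.   3. ]
q [ 0.68 -0.11 -0.38 -0.47 -1.   -0.48]
```

Call:
{"method": "play_rows", "body": {
  "rows": [-0.008, 0.001, 0.0045, 0, 0, 0, 0.06, -0.006, 0.001, 0.003, 0, 0, 0, 0.06, -0.002, 0, 0.001, 0, 0, 0, 0.06, 0, 0, 0, 0, 0, 0, 0.06, 0.005, 0, -0.003, 0, 0, 0, 0.06]
}}

```text
time_s: 39.35
ee_pos: [470.4, 338.1, 14.8]
ee_rot: [-1.926, 1.936, 0.509]
wrist_force: [0.1, -0.3, 0.2]
finger_gap: 59.8
```

Call:
{"method": "play_rows", "body": {
  "rows": [0.012, -0.001, -0.007, 0, 0, 0, 0.06, 0.02, -0.004, -0.012, 0, 0, 0, 0.06, 0.03, -0.006, -0.018, 0, 0, 0, 0.06, 0.03, -0.006, -0.018, 0, 0, 0, 0.06, 0.025, -0.004, -0.018, 0, 0, 0, 0.06]
}}

```text
time_s: 39.85
ee_pos: [488.4, 195.9, 19.8]
ee_rot: [-1.93, 1.93, 0.516]
wrist_force: [0.3, -0.5, -0.4]
finger_gap: 60.1
```

```bash
python3 gt.py 480 190 280 -90 0
python3 - <<'E'
from h import *
np.set_printoptions(precision=1,suppress=True)
S=read_camera("scene"); crop(S,220,70,400,230,4,"s16")
D=read_camera("side"); crop(D,140,60,330,220,4,"d15")
E
```

```text
t 39.85 ee [488.4 195.9  19.8] shift(tool) mm [-124.2    8.9 -228.7] turn deg [ 1.30e-01  2.98e+01 -1.00e-02] gap 60.1 F [ 0.3 -0.5 -0.4]
q [ 0.4  -0.13 -0.38 -0.52 -1.16 -0.23]
```

View pics/s16.png

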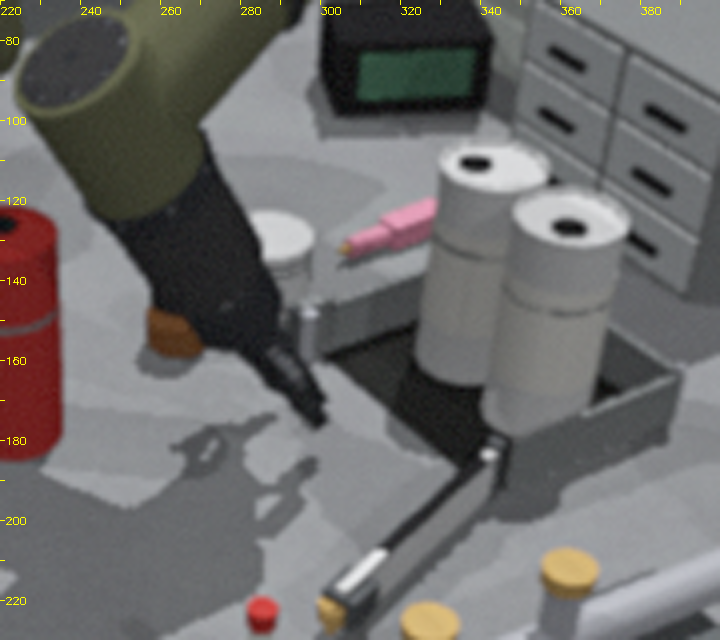

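View pics/d15.png

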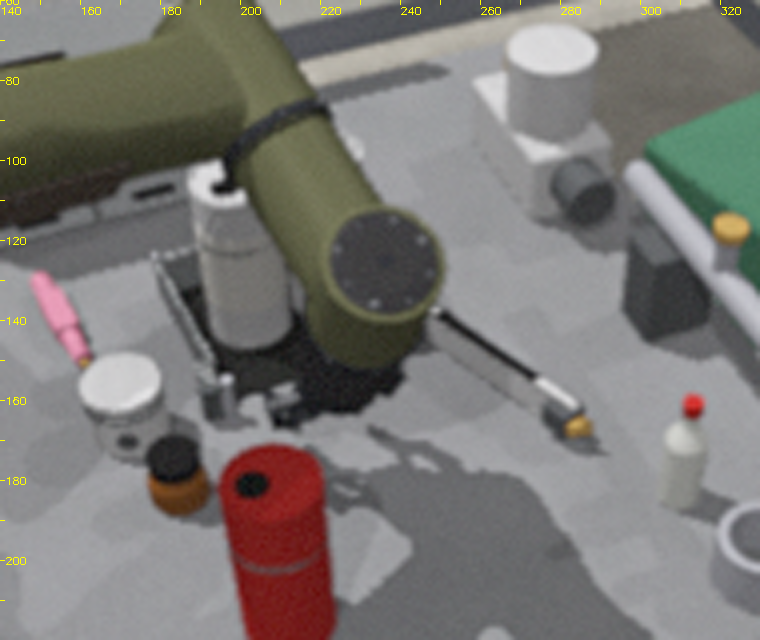

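Both tins stand in the bay. Rise, untilt, and next drag the gate from above with straddling fingers.

Call:
{"method": "play_rows", "body": {
  "rows": [-0.022, 0, -0.038, 0, 0, 0, 0.06, -0.022, 0, -0.038, 0, 0, 0, 0.06, -0.022, 0, -0.038, 0, 0, 0, 0.06, -0.022, 0, -0.038, 0, 7.5, 0, 0.06, -0.01, 0, -0.03, 0, 7.5, 0, 0.06]
}}

```text
time_s: 40.45
ee_pos: [487.6, 185.5, 227.6]
ee_rot: [-2.071, 2.113, 0.279]
wrist_force: [0.1, -1.0, -0.2]
finger_gap: 59.8
```

Call:
{"method": "play_rows", "body": {
  "rows": [0, 0, 0, 0, 7.5, 0, 0.06, 0, 0, 0, 0, 7.5, 0, 0.06, 0, 0, 0, 0, 0, 0, 0.06, 0, 0, 0, 0, 0, 0, 0.06, 0, 0, 0, 0, 0, 0, 0.06]
}}

```text
time_s: 40.95
ee_pos: [488.1, 187.3, 235.4]
ee_rot: [2.196, -2.229, 0.009]
wrist_force: [-0.3, -0.8, 0.5]
finger_gap: 60.0
```

```bash
python3 gt.py 640 150 240 -90 0
python3 - <<'E'
from h import *
c=read_camera("wrist");crop(c,0,0,512,384,1,"w24")
import pickle; pickle.dump(c,open("w24.pkl","wb"))
E
```

```text
t 40.95 ee [488.1 187.3 235.4] shift(tool) mm [  35.1 -152.4   -4.8] turn deg [ 0.25 -0.73 -0.86] gap 60.0 F [-0.3 -0.8  0.5]
q [ 0.76 -0.16 -0.1   0.01 -1.64 -0.77]
```

View pics/w24.png

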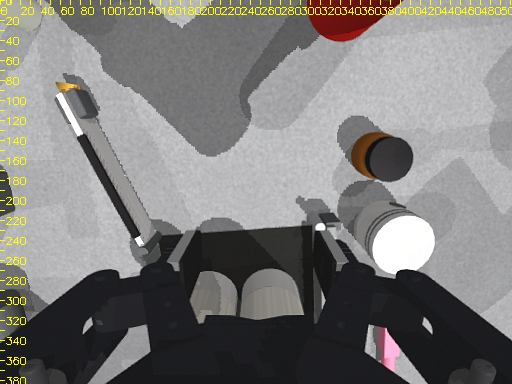

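```bash
python3 - <<'E'
import pickle
from h import *
np.set_printoptions(precision=1,suppress=True)
c=pickle.load(open("w24.pkl","rb"))
P=onz(c,[(61,95),(140,241),(320,226)],50); print(P); v=P[0]-P[1]; print(np.linalg.norm(v),np.arctan2(v[1],v[0])+np.pi-.065)
# tin base front edges on bench
print(onz(c,[(213,270),(272,268)],190))
E
python3 gt.py 678 150 235 -90 0
```

```text
[[711.   87.9  50. ]
 [638.3 268.5  50. ]
 [409.3 251.4  50. ]]
194.6981061891231 1.888673196259503
[[521.6 231.1 190. ]
 [477.3 230.1 190. ]]
t 41.0 ee [488.2 187.1 235.5] shift(tool) mm [  34.1 -190.3    0.2] turn deg [ 0.24 -0.72 -0.9 ] gap 59.8 F [ 0.2 -0.1  0.1]
q [ 0.76 -0.16 -0.1   0.01 -1.64 -0.77]
```

Call:
{"method": "play_rows", "body": {
  "rows": [0.007, -0.038, 0, 0.2, -0.7, -0.9, 0.06, 0.007, -0.04, 0, 0, 0, 0, 0.06, 0.007, -0.04, 0, 0, 0, 0, 0.06, 0.007, -0.04, 0, 0, 0, 0, 0.06, 0.005, -0.03, 0, 0, 0, 0, 0.06]
}}

```text
time_s: 41.5
ee_pos: [680.7, 148.2, 238.7]
ee_rot: [-2.212, 2.215, 0.008]
wrist_force: [-0.5, 0.5, 1.6]
finger_gap: 59.9
```

```bash
python3 gt.py 685 150 90 -90 0
```

```text
t 41.5 ee [680.7 148.2 238.7] shift(tool) mm [ -0.2  -3.7 148.7] turn deg [-0.24  0.63 -0.07] gap 59.9 F [-0.5  0.5  1.6]
q [ 0.5   0.3   0.39 -0.01 -1.65 -0.5 ]
```

Call:
{"method": "play_rows", "body": {
  "rows": [0, -0.002, 0.035, -0.2, 0.6, 0, 0.06, 0, -0.002, 0.04, 0, 0, 0, 0.06, 0, 0, 0.04, 0, 0, 0, 0.06, 0, 0, 0.02, 0, 0, 0, 0.06, 0, 0, 0, 0, 0, 0, 0.06]
}}

```text
time_s: 42.0
ee_pos: [690.0, 139.5, 96.8]
ee_rot: [-2.201, 2.237, 0.006]
wrist_force: [-0.6, -0.6, -0.2]
finger_gap: 60.3
```

```bash
python3 gt.py 685 150 20 -90 0
python3 - <<'E'
from h import *
c=read_camera("wrist");crop(c,0,0,512,384,1,"w25")
E
```

```text
t 42.0 ee [690.  139.5  96.8] shift(tool) mm [-10.    5.2  76.9] turn deg [ 0.01  0.33 -0.93] gap 60.3 F [-0.6 -0.6 -0.2]
q [ 0.48  0.33  0.18 -0.01 -1.41 -0.5 ]
```

View pics/w25.png

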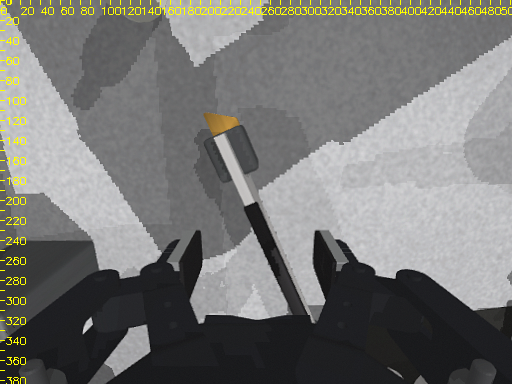

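Call:
{"method": "play_rows", "body": {
  "rows": [-0.005, 0.002, 0.02, 0, 0.3, 0, 0.06, -0.003, 0.001, 0.025, 0, 0, 0, 0.06, 0, 0, 0.02, 0, 0, 0, 0.06, 0, 0, 0.01, 0, 0, 0, 0.06, 0, 0, 0, 0, 0, 0, 0.06]
}}

```text
time_s: 42.55
ee_pos: [694.1, 146.6, 34.7]
ee_rot: [-2.186, 2.231, -0.012]
wrist_force: [-0.1, -1.2, 0.7]
finger_gap: 60.1
```

```bash
python3 gt.py 685 150 20 -90 0
python3 - <<'E'
from h import *
c=read_camera("wrist");crop(c,0,0,512,384,1,"w26")
E
```

```text
t 42.55 ee [694.1 146.6  34.7] shift(tool) mm [-3.1  9.4 14.6] turn deg [-1.03  0.43 -1.15] gap 60.1 F [-0.1 -1.2  0.7]
q [ 0.49  0.37  0.1   0.   -1.28 -0.51]
```

View pics/w26.png

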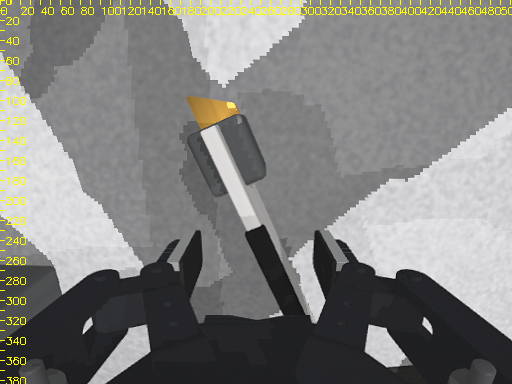

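Call:
{"method": "play_rows", "body": {
  "rows": [0, 0.003, 0.012, -1, 0.4, -1, 0.06, 0.001, 0.018, 0.004, 0, 0, 0, 0.06, 0.003, 0.022, 0, 0, 0, 0, 0.06, 0.002, 0.024, 0, 0, 0, 0, 0.06, 0, 0.024, 0, 0, 0, 0, 0.06]
}}

```text
time_s: 43.1
ee_pos: [606.8, 140.6, 23.3]
ee_rot: [-2.216, 2.216, -0.008]
wrist_force: [2.0, -1.5, -0.4]
finger_gap: 59.6
```

```bash
python3 gt.py 580 151 20 -90 0
```

```text
t 43.1 ee [606.8 140.6  23.3] shift(tool) mm [-10.4  26.8   3.1] turn deg [-0.52  0.09  0.01] gap 59.6 F [ 2.  -1.5 -0.4]
q [ 0.55  0.17 -0.16  0.   -1.23 -0.55]
```

Call:
{"method": "play_rows", "body": {
  "rows": [-0.003, 0.018, 0.002, -0.5, 0, 0, 0.06, -0.006, 0.02, 0, 0, 0, 0, 0.06, -0.009, 0.019, 0, 0, 0, 0, 0.06, -0.012, 0.017, 0, 0, 0, 0, 0.06, -0.012, 0.014, 0, 0, 0, 0, 0.06]
}}

```text
time_s: 43.6
ee_pos: [517.4, 181.8, 25.3]
ee_rot: [-2.219, 2.217, -0.004]
wrist_force: [1.6, -0.2, -0.9]
finger_gap: 60.1
```

```bash
python3 gt.py 580 151 20 -90 0;  python3 - <<'E'
from h import *
c=read_camera("wrist");crop(c,0,0,512,384,1,"w27")
S=read_camera("scene"); crop(S,220,70,400,230,4,"s17")
E
```

```text
t 43.6 ee [517.4 181.8  25.3] shift(tool) mm [ 30.9 -62.5   5.6] turn deg [-0.3   0.11  0.07] gap 60.1 F [ 1.6 -0.2 -0.9]
q [ 0.71 -0.03 -0.36  0.   -1.23 -0.71]
```

View pics/w27.png

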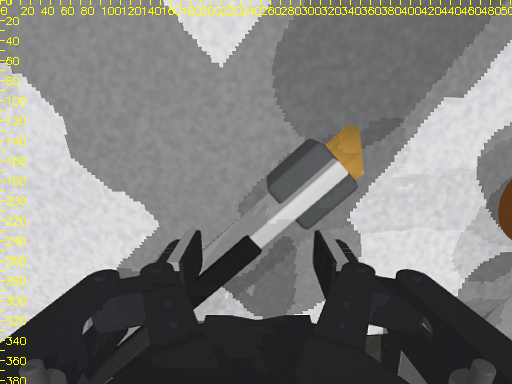

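View pics/s17.png

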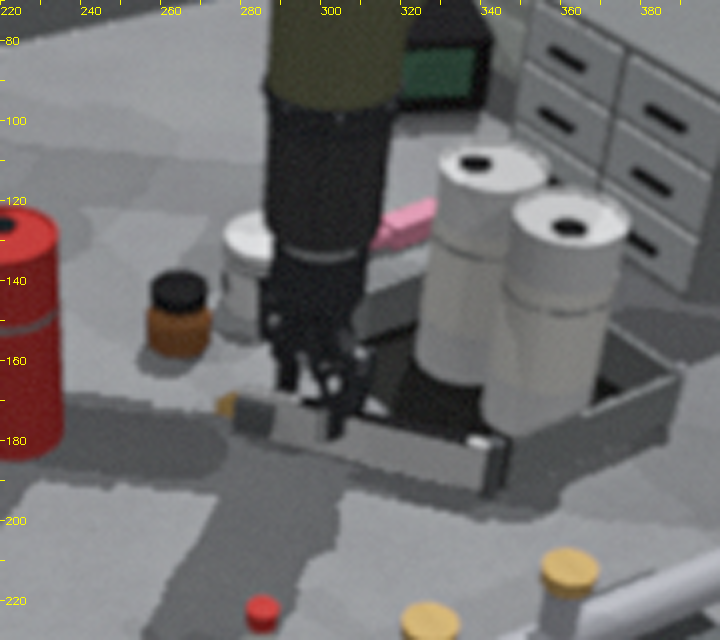

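Gate ≈0.75 rad. Lift out, close fingers, and go to its outer face.

Call:
{"method": "play_rows", "body": {
  "rows": [0, -0.008, -0.03, 0, 0, 0, 0.06, 0, 0, -0.04, 0, 0, 0, 0.06, 0, 0, -0.035, 0, 0, 0, 0, 0.025, -0.012, 0, 0, 0, 0, 0, 0.03, -0.01, 0, 0, 0, 0, 0]
}}

```text
time_s: 44.2
ee_pos: [549.0, 128.5, 137.5]
ee_rot: [-2.23, 2.203, -0.004]
wrist_force: [-0.2, -2.0, -1.0]
finger_gap: 16.7
```

```bash
python3 gt.py 540 120 20 -90 0;  python3 - <<'E'
from h import *
c=read_camera("wrist");crop(c,0,0,512,384,1,"w28")
E
```

```text
t 44.2 ee [549.  128.5 137.5] shift(tool) mm [  8.8   9.9 117.4] turn deg [-0.4  0.2  0.7] gap 16.7 F [-0.2 -2.  -1. ]
q [ 0.59 -0.05 -0.18  0.   -1.44 -0.57]
```

View pics/w28.png

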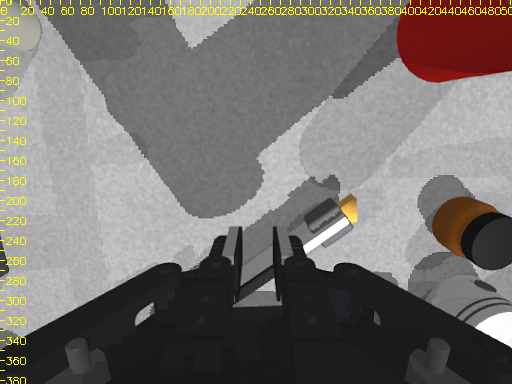

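Run:
```python
from h import *
np.set_printoptions(precision=1,suppress=True)
c=read_camera("wrist"); P=onz(c,[(346,223)],50)[0]; print(P); v=P[:2]-[634,280]; print(np.linalg.norm(v),np.arctan2(v[1],v[0])+np.pi-.065)
```

```text
[472.5 148.   50. ]
208.61293415876818 0.6203216046517213
```

Call:
{"method": "play_rows", "body": {
  "rows": [0, 0.004, 0.035, 0, 0, 0, 0, 0, 0.003, 0.04, 0, 0, 0, 0, 0, 0, 0.025, 0, 0, 0, 0, 0, 0, 0.01, 0, 0, 0, 0, 0, 0, 0, 0, 0, 0, 0]
}}

```text
time_s: 44.8
ee_pos: [547.0, 125.6, 27.9]
ee_rot: [-2.22, 2.205, -0.008]
wrist_force: [0.4, 0.2, 0.3]
finger_gap: -0.3
```

```bash
python3 gt.py 520 142 18 -90 0
```

```text
t 44.8 ee [547.  125.6  27.9] shift(tool) mm [-16.6  27.    9.7] turn deg [-0.73  0.29  0.37] gap -0.3 F [0.4 0.2 0.3]
q [ 0.59 -0.   -0.33  0.   -1.23 -0.58]
```

Call:
{"method": "play_rows", "body": {
  "rows": [-0.014, 0.016, 0.004, -0.7, 0.3, 0.4, 0, -0.015, 0.014, 0.002, 0, 0, 0, 0, -0.018, 0.012, 0, 0, 0, 0, 0, -0.016, 0.008, 0, 0, 0, 0, 0, 0, 0, 0, 0, 0, 0, 0]
}}

```text
time_s: 45.3
ee_pos: [499.8, 191.7, 29.7]
ee_rot: [-2.216, 2.217, -0.007]
wrist_force: [-0.3, 0.5, -0.1]
finger_gap: -0.2
```

```bash
python3 gt.py 469 228 18 -90 0;  python3 - <<'E'
from h import *
c=read_camera("wrist");crop(c,0,0,512,384,1,"w29")
S=read_camera("scene"); crop(S,240,90,400,210,4,"s18")
E
```

```text
t 45.3 ee [499.8 191.7  29.7] shift(tool) mm [-36.3  30.9  11.6] turn deg [-0.46  0.11 -0.04] gap -0.2 F [-0.3  0.5 -0.1]
q [ 0.74 -0.07 -0.4   0.   -1.24 -0.75]
```

View pics/w29.png

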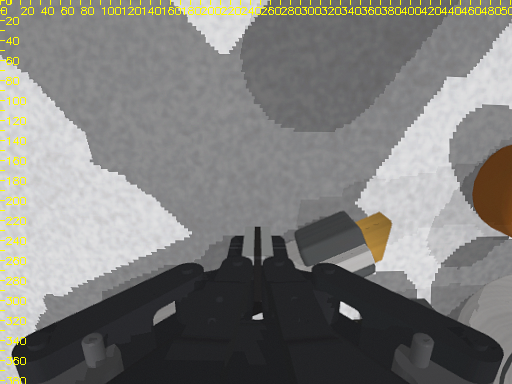

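View pics/s18.png

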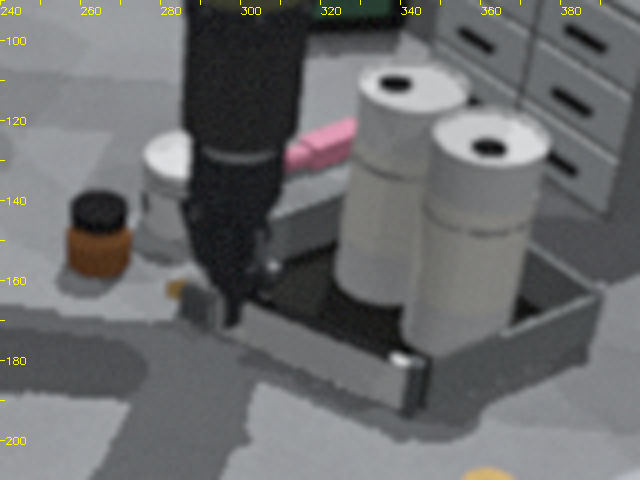

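Call:
{"method": "play_rows", "body": {
  "rows": [-0.012, 0.008, 0.005, -0.4, 0, 0, 0, -0.012, 0.007, 0.004, 0, 0, 0, 0, -0.01, 0.004, 0, 0, 0, 0, 0, -0.008, 0.002, 0, 0, 0, 0, 0, 0, 0, 0, 0, 0, 0, 0]
}}

```text
time_s: 45.9
ee_pos: [479.8, 234.7, 21.7]
ee_rot: [-2.215, 2.223, -0.001]
wrist_force: [0.5, 0.0, 0.0]
finger_gap: -0.2
```

```bash
python3 gt.py 465 255 18 -90 0
```

```text
t 45.9 ee [479.8 234.7  21.7] shift(tool) mm [-20.3  14.9   3.7] turn deg [-0.17  0.13 -0.21] gap -0.2 F [0.5 0.  0. ]
q [ 0.83 -0.06 -0.4   0.   -1.23 -0.84]
```

Call:
{"method": "play_rows", "body": {
  "rows": [-0.005, 0.003, 0, 0, 0, 0, 0, -0.006, 0.002, 0, 0, 0, 0, 0, -0.006, 0.001, 0, 0, 0, 0, 0, -0.004, 0, 0, 0, 0, 0, 0, 0, 0, 0, 0, 0, 0, 0]
}}

```text
time_s: 46.4
ee_pos: [476.6, 243.9, 21.7]
ee_rot: [2.203, -2.221, 0.03]
wrist_force: [0.6, 0.5, -0.1]
finger_gap: -0.3
```

```bash
python3 gt.py 470 258 18 -90 0;  python3 - <<'E'
from h import *
c=read_camera("wrist");crop(c,0,0,512,384,1,"w30")
S=read_camera("scene"); crop(S,250,110,390,210,5,"s19")
E
```

```text
t 46.4 ee [476.6 243.9  21.7] shift(tool) mm [-14.2   6.7   3.4] turn deg [-0.23 -1.31 -0.45] gap -0.3 F [ 0.6  0.5 -0.1]
q [ 0.86 -0.05 -0.4   0.02 -1.24 -0.88]
```

View pics/s19.png

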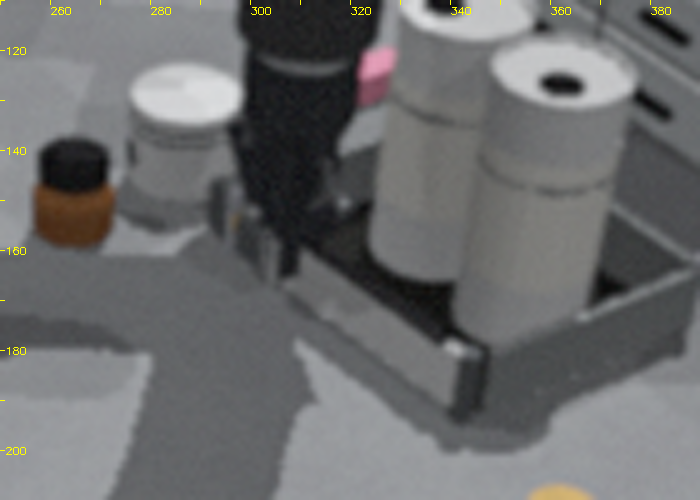

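View pics/w30.png

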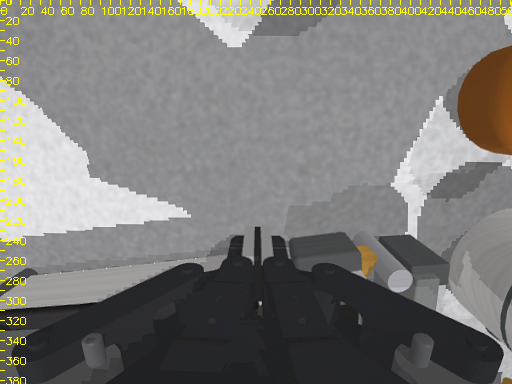

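Call:
{"method": "play_rows", "body": {
  "rows": [-0.006, 0, 0, -0.2, -1.3, -0.4, 0, -0.01, 0, 0, 0, 0, 0, 0, -0.01, 0, 0, 0, 0, 0, 0, -0.01, 0, 0, 0, 0, 0, 0, -0.01, 0, 0, 0, 0, 0, 0]
}}

```text
time_s: 47.0
ee_pos: [475.5, 254.9, 21.8]
ee_rot: [2.166, -2.189, 0.06]
wrist_force: [-1.7, -37.7, 16.2]
finger_gap: 0.0
```

```bash
python3 gt.py 470 258 18 -90 0;  python3 - <<'E'
from h import *
c=read_camera("wrist");crop(c,0,0,512,384,1,"w31")
S=read_camera("scene"); crop(S,250,110,390,210,5,"s20")
E
```

```text
t 47.0 ee [475.5 254.9  21.8] shift(tool) mm [-3.3  5.4  3.7] turn deg [ 0.92 -4.08 -0.6 ] gap 0.0 F [ -1.7 -37.7  16.2]
q [ 0.89  0.   -0.35  0.03 -1.28 -0.91]
```

View pics/s20.png

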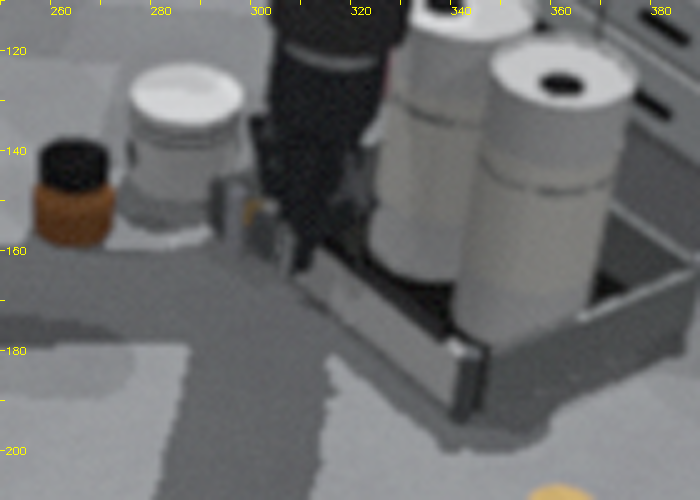

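View pics/w31.png

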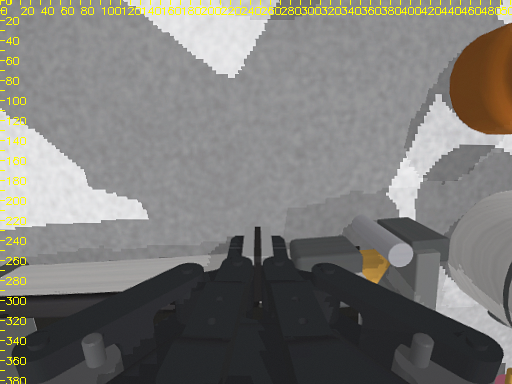

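Force rose to 38 N against a stop and the brass tongue appears inside the pin; backing off and inspecting.

Call:
{"method": "play_rows", "body": {
  "rows": [0.006, 0, 0, 0, 0, 0, 0, 0.012, 0, 0, 0, 0, 0, 0, 0.02, 0, 0, 0, 0, 0, 0, 0.025, 0, 0, 0.5, -3, -0.6, 0, 0.02, 0, -0.03, 0, 0, 0, 0]
}}

```text
time_s: 47.6
ee_pos: [472.4, 168.7, 52.7]
ee_rot: [2.208, -2.201, 0.007]
wrist_force: [-0.6, 0.6, -0.5]
finger_gap: 0.0
```

Call:
{"method": "play_rows", "body": {
  "rows": [0.03, 0, -0.04, 0, 0, 0, 0, 0, 0, -0.045, 0, 0, 0, 0, 0, 0, -0.045, 0, 0, 0, 0, 0, 0, -0.045, 0, 0, 0, 0, 0, 0, -0.03, 0, 0, 0, 0]
}}

```text
time_s: 48.1
ee_pos: [472.6, 136.7, 266.1]
ee_rot: [2.213, -2.206, 0.001]
wrist_force: [0.3, 0.2, 0.6]
finger_gap: -0.0
```

```bash
python3 gt.py 480 160 250 -90 0;  python3 - <<'E'
from h import *
import pickle
c=read_camera("wrist");crop(c,0,0,512,384,1,"w32"); pickle.dump(c,open("w32.pkl","wb"))
crop(c,120,160,360,300,3,"w33")
S=read_camera("scene"); crop(S,250,80,390,210,5,"s21")
D=read_camera("side"); crop(D,140,70,280,200,5,"d16")
E
```

```text
t 48.1 ee [472.6 136.7 266.1] shift(tool) mm [-23.4  -7.7  15.7] turn deg [ 0.66 -0.71  0.17] gap -0.0 F [0.3 0.2 0.6]
q [ 0.69 -0.23 -0.1   0.   -1.71 -0.69]
```

View pics/s21.png

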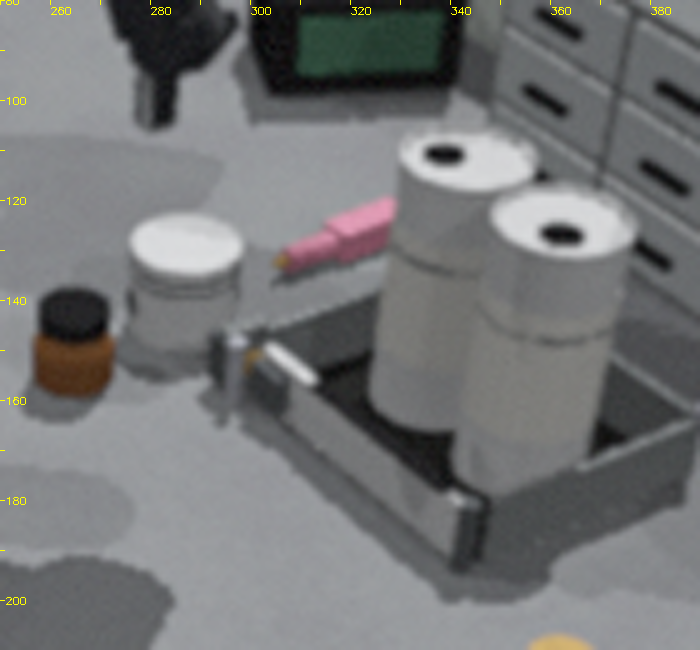

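View pics/w32.png

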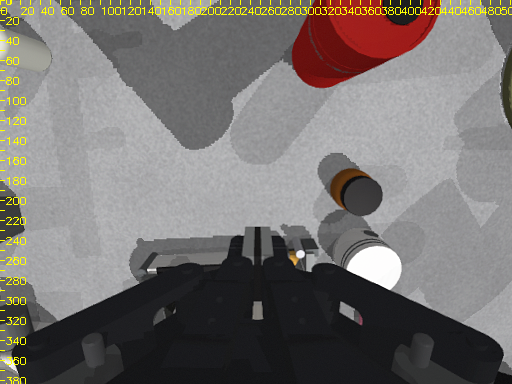

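View pics/w33.png

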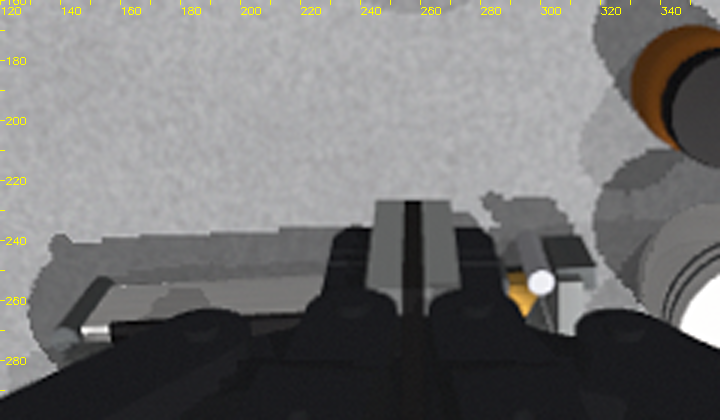

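View pics/d16.png

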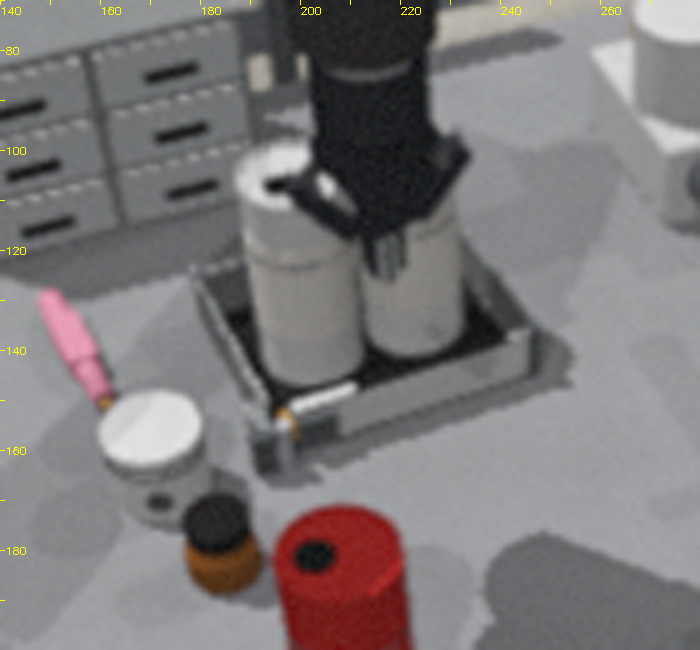

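Call:
{"method": "play_rows", "body": {
  "rows": [-0.03, 0.002, -0.025, 0.6, -0.6, 0, 0, -0.035, 0.002, 0, 0, 0, 0, 0, -0.035, 0.002, 0, 0, 0, 0, 0, -0.035, 0.002, 0, 0, 0, 0, 0, -0.035, 0, 0, 0, 0, 0, 0]
}}

```text
time_s: 48.75
ee_pos: [462.5, 309.6, 285.9]
ee_rot: [2.221, -2.22, -0.008]
wrist_force: [1.3, -0.5, -0.1]
finger_gap: 0.3
```

```bash
python3 gt.py 480 160 250 -90 0;  python3 - <<'E'
from h import *
import pickle
c=read_camera("wrist");crop(c,0,0,512,384,1,"w34"); pickle.dump(c,open("w34.pkl","wb"))
E
```

```text
t 48.75 ee [462.5 309.6 285.9] shift(tool) mm [149.7 -17.6  35.4] turn deg [0.25 0.15 0.03] gap 0.3 F [ 1.3 -0.5 -0.1]
q [ 0.95 -0.06  0.09 -0.01 -1.72 -0.95]
```

View pics/w34.png

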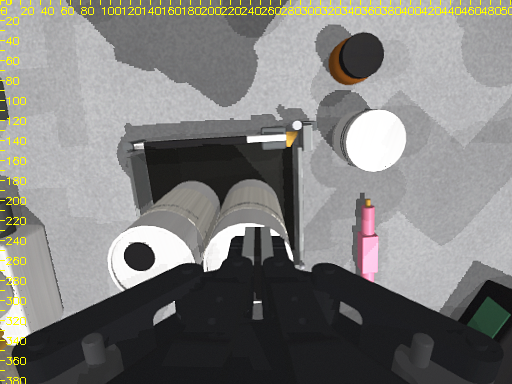

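Run:
```python
import pickle
from h import *
np.set_printoptions(precision=1,suppress=True)
c=pickle.load(open("w34.pkl","rb")); crop(c,115,105,325,205,3,"w35"); crop(c,255,110,325,160,10,"w36")
```

```text
(no output)
```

View pics/w35.png

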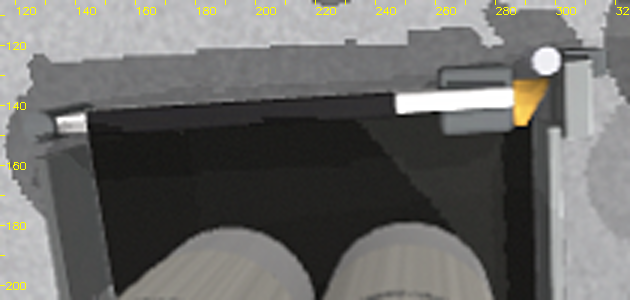

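View pics/w36.png

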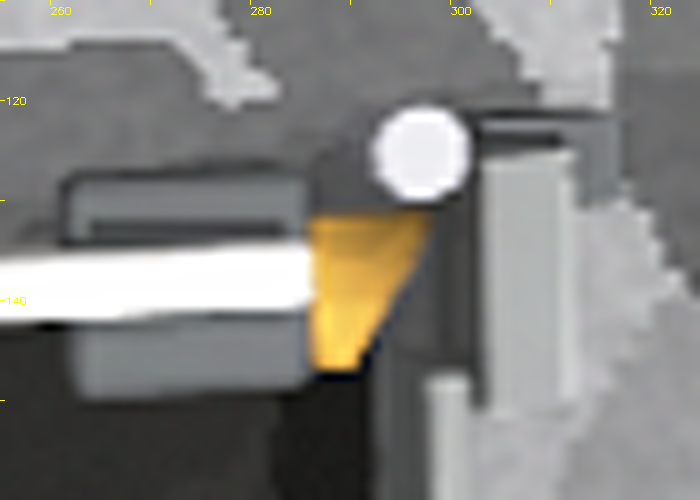

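The tongue is fully out (≈17 mm visible) with its flat side behind the pin at (296,125): latched. Final check on tins, tray and bystanders.

Run:
```python
import pickle
from h import *
np.set_printoptions(precision=1,suppress=True)
c=pickle.load(open("w34.pkl","rb"))
print("T front base",onz(c,[(252,180),(190,181)],0)); print("T2 lid",onz(c,[(152,261)],190)); print("gate",onz(c,[(285,137),(140,146),(296,125)],50))
S=read_camera("scene");D=read_camera("side")
print("lids",onz(S,[(343.5,111),(362.5,123)],190))
C=np.array([514,368,0]);R=Ro.from_rotvec([0,0,.065])
for p in [onz(S,[(343.5,111)],190)[0],onz(S,[(362.5,123)],190)[0],onz(c,[(152,261)],190)[0]]: print("bay",R.inv().apply(p-C))
im=np.vstack([S["pixels"],])
cv2.imwrite("pics/sf.png",S["pixels"][:,:,::-1]); cv2.imwrite("pics/df.png",D["pixels"][:,:,::-1])
```

```text
T front base [[469.2 338.8   0. ]
 [566.4 340.4   0. ]]
T2 lid [[562.1 375.6 190. ]]
gate [[424.4 269.2  50. ]
 [619.5 280.6  50. ]
 [410.3 253.6  50. ]]
lids [[471.9 380.9 190. ]
 [560.9 386.4 190. ]]
bay [-41.1  15.7 190. ]
bay [ 48.   15.3 190. ]
bay [ 48.5   4.5 190. ]
```

View pics/sf.png

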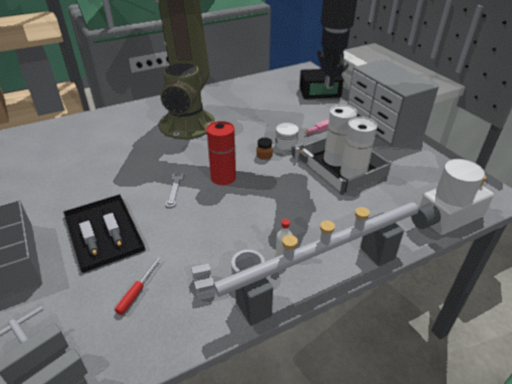

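View pics/df.png

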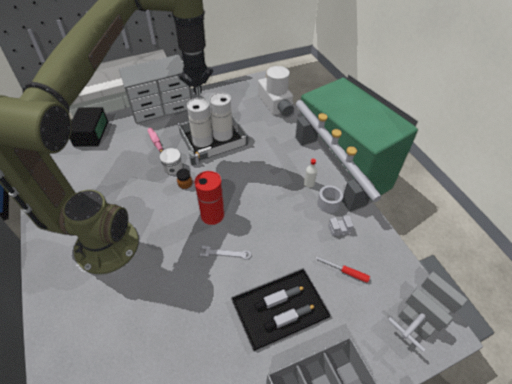

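All checks agree: both injectors are in the tray, both tins are in the bay (bay x ≈ −41 and +48 mm, y ≈ 5 to 16 mm), and the gate line is parallel to the bay. The bystanders are where they were.

```bash
python3 -c "
from station import *
print(sign_off())"
```

```text
the job is handed in; nothing more can be done
None
```

I finished the job and handed it in at about 49 s of the 210 s allowed; sign-off gives no verdict.

- **Injectors:** I gripped both by their square middles and laid them in the black tray. The last scene and side pictures show both lying inside it.
- **Tins:** only two real tins were present, and both slid low along the bench into the bay. They stand upright at about x −41 and +48 mm, y 5 to 16 mm in the bay frame, well inside the limits.
- **Gate:** I dragged it back from wide open, then pushed it shut from outside. The final close-up shows about 17 mm of brass tongue, close to its full length, with its flat side behind the pin. The gate line is parallel to the bay to within a few hundredths of a radian, by eye and measurement rather than a joint reading.
- **Left alone:** the red tin, the pink injector and the other things on the bench look unmoved.

**What went less well**
- While I pushed the first tin, the wrist brushed the other one. It leaned about 0.1 rad and shifted roughly 25 mm, then settled upright when I eased away.
- The last shove on the gate reached about 38 N at the wrist against the stop, close to the 40 N body limit, before I backed off.
- The camera estimates of the bay and tins disagreed by up to about 10 mm, all within the margins.

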